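Tumble the brass fittings in the hand-cranked barrel

ROBOT

A 6-joint arm with a two-finger parallel gripper is mounted at the origin on the work surface. World frame = base frame: x ahead of the robot, y to its left, z up, the work surface at z = 0. Lengths are in m, angles in rad, forces in N, time in s.
With the tool pointing down it reaches from about 0.4 to 0.925 m from the base axis. Payload 12.5 kg.
Tool frame: the origin (TCP) lies on the centre line of the jaws, within the pads' length; the fingertips stand 17 mm ahead of it and the grasp point (between the pads) lies 2 mm behind it; z points along the fingers, x is the direction in which the jaws open and shut, and the axes are right-handed (so a half turn about z gives the same grasp; the last joint's range is limited). The gripper opens to 95 mm and grips with 3 to 60 N. Pads are 20 mm wide; open, the fingers measure 119 mm over their backs; the gripper's body (75 mm by 180 mm) begins 59 mm behind the grasp point.
Start: joints at [-1.313, 0.491, 1.559, -0, 1.092, -0.106], TCP at [0.222, -0.584, 0.232] pointing down, gripper open.
Joint ranges: [-3.1, 3.1], [-0.84, 2.19], [0.05, 2.79], [-1.13, 4.28], [0.06, 2.93], [-2.69, 2.69]. Speed limits (rad/s): [2.22, 2.22, 2.79, 3.14, 3.14, 3.14].

INTERFACE

Orientations are given as a 3x3 rotation matrix whose columns are the frame's x, y, z axes.
In Python, from cell import * gives the robot as it stands.
- The arm moves only by the tool carry_out, never from a script. Its argument "plan" is a list of rows, each an object with "xyz": the shift along the world's x, y, z in m, a list of three; "delta_rot": the turn, a rotation vector about the world's x, y, z in degrees, a list of three; "hand": the opening, from 0 (shut) to 1 (fully open). In form: [{"xyz": [tx, ty, tz], "delta_rot": [ax, ay, az], "hand": hand}, ...]. A call has 1 to 20 rows; each row is the pose to reach, as a shift and turn from the pose commanded when the call began; what a row does not reach only later rows make up. A row lasts 1/12 s, in which the tool goes at most 41.7 mm and 7.16 degrees, less where a joint would pass 70% of its speed; a pose out of reach is approached as far as the arm can. A call with a gripper value outside its range is refused whole. The fingers move at their own pace and stop on an object; "grip_force" is the grip in N (left out, the last holds). Time passes only in rows, so rows that repeat a pose let the fingers close. It gives the time, the measured TCP pose, the force and the opening at its end, in the units of the state.
- get_state(): the state, without advancing time (a new reading comes with each control period).
- grab_frame(name): name is "side" or "top" or "wrist"; returns a dict with "image" (384x512x3 uint8, blue, green, red), "camera_matrix" (3x3 intrinsics, pixels), "xyz" and "attitude" of the camera in the world. Camera axes: x right, y down, z forward; pixel columns grow to the right and rows downward; lengths in m; the calibration is good to about 2 mm. A picture is of the moment at which its call begins. There is no depth.
- finish_job(): hands the job in, once; it reports no verdict.
The state is a dict: "time_s": time; "q": joint angles; "qvel": joint speeds; "joint_efforts": joint torques, N m; "eef_pos": TCP position; "orientation": TCP orientation; "force": force on the tool from outside, world axes, zero at the start; "torque": the same for the moment, N m; "finger_gap": finger opening in m.
Only numpy, scipy, OpenCV 4.12 (cv2) and the standard library are available. Lean on these libraries where they do the work, as an engineer would, in place of code of your own. Each camera call takes 0.05 s, during which the arm holds its last target. There are 200 camera calls.

TASK

Pull the locking pin straight up out of the tumbling barrel's socket and stand it in the hole of the wooden block. Then take the red plastic knob with a light grip and, without overwinding its spring, letting go or pausing, crank the barrel exactly two full turns clockwise (seen from above) so that the barrel itself turns at a steady one turn in about five seconds, neither stalling as its heavy side is lifted nor racing as it falls over the top, although the crank arm is sprung. Let go with the heavy side at the bottom again so that the barrel comes to rest there, and leave the other things on the bench alone.

Things in the scene. Friction and masses are not known exactly. Their poses are not given: they have to be found in the camera images.
- machine: fixed hand-cranked tumbling barrel: green base 340 x 270 mm, grey barrel 210 mm across with aluminium lid. Origin on the bench; x points from the low (lid, pin) side to the high side, z up; yaw within 0.3 rad of the world's. The barrel axis passes 80 mm above the origin, in the x-z plane, its top leaning 30 degrees from vertical towards -x (the robot)
- crank_center (a point): point on the barrel axis level with the knob, fixed on the machine (axes as machine): 100 mm to -x of its origin, 253 mm above the bench. The knob's centre runs on a circle of radius 70 mm about this point, in the plane square to the barrel axis (inclined 30 degrees: highest at +x, lowest at -x)
- knob_center (a point): centre of the red crank knob: a cylinder 28 mm in diameter, 44 mm long along the barrel axis, spinning freely on its stem (a hand holding it need not turn); grip with 40 N at most. The flat steel crank arm has its top 41 mm below this point along the axis; the lid is 70 mm below. At the start the knob is at the highest point of its circle
- drum (a joint): barrel angle, rad, 0 at the start, growing clockwise from above; 2 turns = 12.57. At each full turn the heavy side (yellow patch and fork) is lowest. Turning it needs 0.55 to 0.86 N m (hidden mass) x sin(angle): resists going up, pushes going down; plus drag 0.12 N m per rad/s and 0.015 N m dry friction. Inertia 0.042 kg m2. Left alone it swings to the nearest full turn and settles in 2 s
- crank (a joint): angle of the crank arm ahead of the barrel, rad; it drives the barrel only through a coil spring, 1.05 N m/rad (damping 0.01), 0 = unloaded, range +-1.4, do not exceed 1.2. Knob angle on its circle, clockwise from the top = drum + crank. A knob moved at constant speed lets it lag, then race; the tangential force on the knob x 70 mm tells how far the spring is wound
- pin_grip (a point): middle of the locking pin's orange plastic grip, 24 mm in diameter and 32 mm tall; the pin is upright, 150 mm long in all, its steel shank 12 mm in diameter with a tapered foot; this point is 134 mm above the foot. Weight 0.12 kg.
- pin_foot (a point): centre of the foot (lower end) of the locking pin; its z axis points up the pin.
- socket (a point): mouth of the machine's pin socket (14.5 mm hole, 36 mm deep, in a dark steel block), 75 mm above the bench. At the start the pin stands in it and passes between the two yellow fork prongs on the lid's rim, 4 mm clear of each, so that the barrel cannot turn; the prongs reach up to 145 mm above the bench.
- rest_hole0 (a point): mouth of the hole in the top of the light wooden block (70 x 70 x 50 mm, fixed on the bench): hole 19 mm in diameter, 40 mm deep, vertical, 50 mm above the bench. The pin's foot stands on the hole's floor, 10 mm above the bench.
- screw_tray: blue open tray of screws, 80 x 80 x 28 mm, origin under its centre; leave alone. It and the wooden block swap places (left or right of the machine).
- cutter: yellow and black knife, about 175 x 30 x 22 mm, lying; origin under its middle; leave alone.
- spool: wooden wire spool, 60 mm in diameter, 62 mm tall, upright; origin under its centre; leave alone.
Things that resemble listed ones, but are neither listed nor needed, are in the scene too. Leave any black or green look-alike of the part that bears rest_hole0 alone.

How it is judged:
On the way, in this order (a step that is already met when the one before it is completed fails the run):
1. the locking pin stands in the wooden block's hole, let go (horizontal distance between pin_foot and rest_hole0 below 0.009 m and z of pin_foot in the frame of rest_hole0 below -0.033 m and angle between pin_foot's own z axis and vertical below 0.25 rad and contact force between the fingers and pin below 0.5 N and value of joint drum below 0.4 rad), for 0.2 s.
2. the barrel has been cranked past one and three quarter turns with the knob (value of joint drum above 11 rad and contact force between the fingers and knob above 0.5 N).
At the end, for the whole second after the job is handed in: The barrel has turned two full turns clockwise (12.57 rad within 0.45) and rests with its heavy side down; the pin stands in the wooden block's hole (foot within 9 mm of its centre and at least 33 mm below its mouth, tilt under 0.25 rad); nothing moves (horizontal distance between pin_foot and rest_hole0 below 0.009 m and z of pin_foot in the frame of rest_hole0 below -0.033 m and angle between pin_foot's own z axis and vertical below 0.25 rad and value of joint drum between 12.12 and 13.02 rad and angular speed of drum below 0.15 rad/s and linear speed of pin below 0.02 m/s); the robot touches nothing.
It fails at once if the barrel raced (faster than 1.9 rad/s, one turn in 3.3 seconds) (velocity of joint drum above 1.9 rad/s).
It fails at once if the barrel nearly stalled or ran back: slower than 0.55 rad/s (one turn in 11 seconds) between 0.8 and 10.7 rad of its way, or turned backwards from the start by 0.4 rad ((value of joint drum between 0.8 and 10.7 rad and velocity of joint drum below 0.55 rad/s) or value of joint drum below -0.4 rad).
It fails at once if the knob was let go on the way (value of joint drum between 0.8 and 10.7 rad and distance between the grasp point and knob_center above 0.05 m).
It fails at once if the crank spring was overwound (over 1.2 rad), the plastic knob was crushed (over 100 N in all) or the barrel was forced against its locking pin (over 15 N) (value of joint crank above 1.2 rad or value of joint crank below -1.2 rad or contact force between the fingers and knob above 100 N or contact force between pin and drum above 15 N).
It fails at once if another thing on the bench was disturbed by more than 30 mm (distance of any of screw_tray, cutter, spool from where it was at the start of the episode above 0.03 m).
It also fails if it takes over 72 s, if anything falls off the work surface, if the arm or the gripper's body presses on something with over 40 N, if the wrist force passes 120 N, or if a joint passes its speed limit or range.

## Working session

There is one attempt and no reset: what is moved stays moved. The work goes in short steps, Python scripts to look and compute and a tool call to move; the robot and the scene stay as the last step left them, time stands still between calls to the robot, and variables do not carry over. Pictures are saved under pics/ and viewed, about 8 in all and at most 12, crops included, and the job is handed in when it is done.

Besides the shell and the picture viewer there is one more tool, called after "Call:" in YAML: its name, and indented under it one key for each argument. carry_out: Moves the arm, as the interface text tells. Its arguments: {"type":"object","properties":{"plan":{"type":"array"},"grip_force":{"type":"number"}},"required":["plan"]}

```bash
ls; mkdir -p pics
cat > h.py <<'E'
from cell import *
import numpy as np, cv2
def snap(n,save):
    f=grab_frame(n); cv2.imwrite('pics/'+save+'.png',f['image']); np.savez('pics/'+save+'.npz',K=f['camera_matrix'],p=f['xyz'],R=f['attitude'])
    return f
def ray(f,uv):
    K=np.array(f['camera_matrix' if 'camera_matrix' in f else 'K']); R=np.array(f['attitude' if 'attitude' in f else 'R']); p=np.array(f['xyz' if 'xyz' in f else 'p'])
    d=R@np.linalg.inv(K)@np.array([uv[0],uv[1],1.0]); return p,d/np.linalg.norm(d)
def atz(f,uv,z):
    p,d=ray(f,uv); return p+d*(z-p[2])/d[2]
def proj(f,P):
    K=np.array(f['camera_matrix' if 'camera_matrix' in f else 'K']); R=np.array(f['attitude' if 'attitude' in f else 'R']); p=np.array(f['xyz' if 'xyz' in f else 'p'])
    c=K@(R.T@(np.array(P,float)-p)); return c[:2]/c[2]
E
python3 - <<'E'
from h import *
a=snap('top','top0');b=snap('side','side0')
for f in (a,b): print(f['xyz'],f['attitude'],f['camera_matrix'])
print(get_state())
cv2.imwrite('pics/both.png',cv2.resize(np.vstack([a['image'],b['image']]),None,fx=.78,fy=.78))
E
```

```text
pics
[0.40294936 0.0177348  1.1673841 ] [[-2.59398139e-02 -9.95087059e-01  9.55451307e-02]
 [-9.99661094e-01  2.60309780e-02 -2.92358205e-04]
 [-2.19621133e-03 -9.55203336e-02 -9.95425056e-01]] [[349.59142656   0.         252.76960889]
 [  0.         349.59142656 186.70724499]
 [  0.           0.           1.        ]]
[-0.00983265  0.96798592  1.03235502] [[-0.88494746 -0.27796777  0.37363339]
 [-0.46542265  0.55514179 -0.68934705]
 [-0.01580325 -0.78393336 -0.62064381]] [[462.17070178   0.         253.04083878]
 [  0.         462.17070178 183.56007028]
 [  0.           0.           1.        ]]
{'time_s': 0.1, 'q': array([-1.31257322e+00,  4.91472775e-01,  1.55942097e+00,  1.36428215e-06,
        1.09173292e+00, -1.05620628e-01]), 'qvel': array([ 4.37678287e-04, -1.07165286e-03, -2.55922384e-03,  4.95367360e-04,
        9.53490009e-04,  9.49710464e-05]), 'joint_efforts': array([ 3.37296842e-03, -6.13623190e+01, -2.58608115e+01,  6.93480601e-02,
        4.69425658e-02, -7.55608926e-05]), 'eef_pos': array([ 0.22237037, -0.58386471,  0.23112547]), 'orientation': array([[ 3.55868236e-01, -9.34536104e-01, -2.62879150e-04],
       [-9.34535575e-01, -3.55868316e-01,  1.00004381e-03],
       [-1.02812740e-03, -1.10213908e-04, -9.99999465e-01]]), 'force': array([-0.85551015, -0.68501795, -0.12171857]), 'torque': array([-0.00462837,  0.01131556,  0.03678968]), 'finger_gap': 0.09511780052730141}
```

View pics/top0.png

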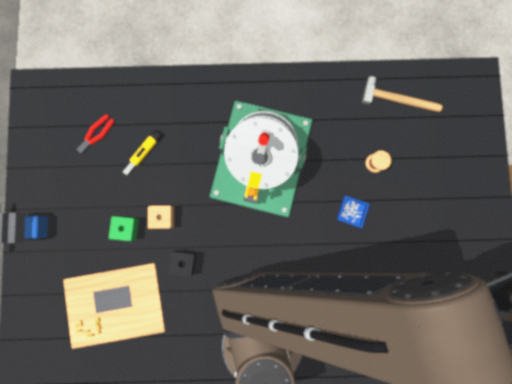

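View pics/side0.png

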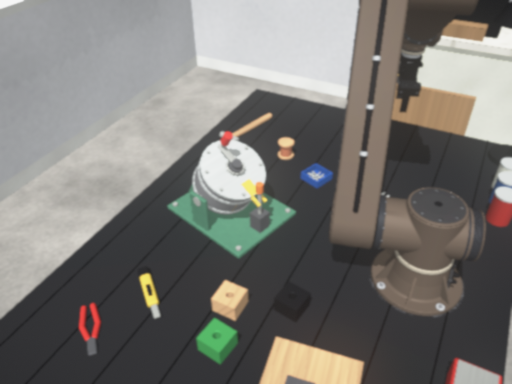

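The top view shows the wooden block candidates: light wood (160,217), green (123,229) and black (181,264). The light wood one fits. The knob is at (264,140), the pin at about (251,192), and the base is green. Next I'll view an enlarged crop and measure.

Run:
```python
from h import *
a=cv2.imread('pics/top0.png');b=cv2.imread('pics/side0.png')
L=lambda im,x,y,w,h,s:cv2.resize(im[y:y+h,x:x+w],None,fx=s,fy=s,interpolation=cv2.INTER_CUBIC)
A=L(a,205,95,115,125,3.2); B=L(a,95,190,115,93,3.2)
C=L(b,160,120,145,135,3.0); D=L(b,190,270,125,95,3.0)
W=np.zeros((600,800,3),np.uint8)
def put(i,x,y):
    i=i[:600-y,:800-x]; W[y:y+i.shape[0],x:x+i.shape[1]]=i
put(A,0,0);put(B,0,400);put(C,368,0);put(D,368,405)
cv2.imwrite('pics/crop1.png',W)
T=np.load('pics/top0.npz');S=np.load('pics/side0.npz')
def cen(im,m,name):
    n,l,s,c=cv2.connectedComponentsWithStats(m.astype(np.uint8))
    for i in range(1,n):
        if s[i,4]>25: print(name,s[i],c[i].round(2))
for nm,im in(('top',a),('side',b)):
    h=cv2.cvtColor(im,cv2.COLOR_BGR2HSV);H,Sx,V=h[...,0],h[...,1],h[...,2]
    cen(im,((H<6)|(H>174))&(Sx>150)&(V>110),nm+' red')
    cen(im,(H>=7)&(H<=17)&(Sx>170)&(V>120),nm+' orange')
    cen(im,(H>=9)&(H<=20)&(Sx>60)&(Sx<170)&(V>120),nm+' wood')
    m=((H>65)&(H<88)&(Sx>90)&(V>50)&(V<160)).astype(np.uint8)
    cs=cv2.findContours(m,0,1)[0]; c=max(cs,key=cv2.contourArea); print('base',cv2.contourArea(c),cv2.minAreaRect(c)); print(cv2.approxPolyDP(cv2.convexHull(c),6,True).reshape(-1,2).tolist())
```

```text
top red [ 84 114  30  31 380] [ 98.56 129.27]
top red [259 133  10  12  86] [263.44 138.74]
top wood [374  88  69  24 554] [405.87  99.56]
top wood [365 150  27  23 227] [375.48 162.32]
top wood [509 165   3  19  37] [510.41 172.35]
top wood [147 205  26  25 178] [159.04 216.66]
top wood [156 214   6   7  38] [158.5 217. ]
top wood [ 63 263 102  86 645] [114.41 305.69]
top wood [ 92 285  41  29 154] [112.46 299.18]
top wood [  218   294   291    90 14977] [384.81 338.69]
top wood [ 98 317   4  17  43] [ 99.6  325.12]
base 809.5 ((281.7787170410156, 163.6622314453125), (41.03559875488281, 101.97712707519531), 11.768290519714355)
[[311, 119], [289, 214], [260, 210], [272, 110]]
side red [222 132   9  12  65] [226.17 137.14]
side red [488 201  24  25 435] [500.16 213.91]
side red [ 90 303  11  35 228] [ 94.94 319.81]
side red [ 78 305  12  35 223] [ 83.03 322.76]
side red [448 358   9  26 104] [452.04 372.01]
side wood [442  20  46  21 676] [465.35  29.63]
side wood [ 390   83   86   53 2656] [435.28 109.92]
side wood [233 112  40  25 293] [252.53 124.14]
side wood [277 137  18  23 329] [285.32 147.81]
side wood [255 182  10  13  98] [259.38 187.83]
side wood [ 211  280   37   41 1053] [229.26 299.46]
side wood [ 259  336  105   48 3356] [308.73 364.55]
base 205.5 ((225.1824188232422, 350.6553955078125), (15.228439331054688, 36.269264221191406), 54.462318420410156)
[[237, 336], [221, 363], [206, 355]]
```

View pics/crop1.png

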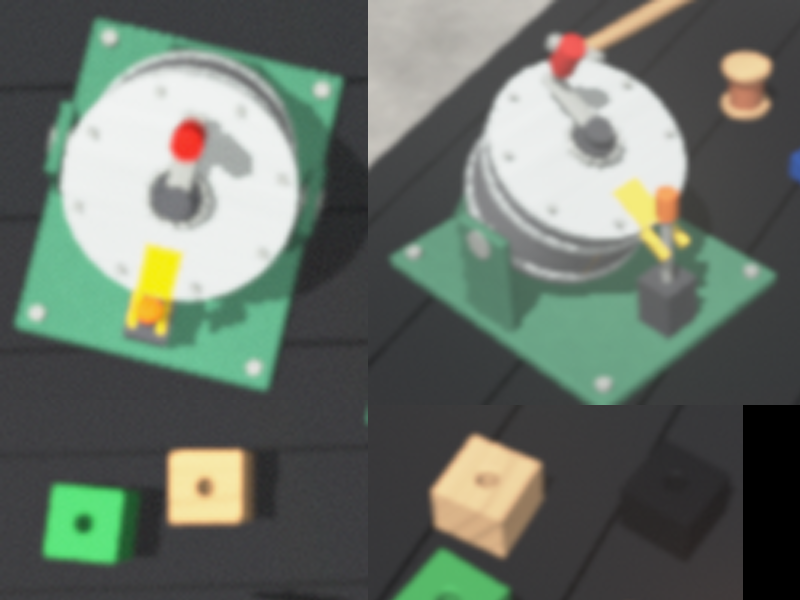

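Run:
```python
from h import *
from scipy.optimize import least_squares as LS
T=np.load('pics/top0.npz');S=np.load('pics/side0.npz')
h=-0.35
top=np.array([[96,18],[342,76],[15,326],[268,390]])/3.2+[205+h,95+h]
loc=np.array([[170,135],[170,-135],[-170,135],[-170,-135]])/1000
sc=np.array([[389-368,258],[776-368,275]])/3+[160+h,120+h] # side: left corner, right corner
print('hole top',atz(T,(158.6,216.9),.05),'side',atz(S,(229.4,294.7),.05))
print('knob pred px using', )
def R(y): c,s=np.cos(y),np.sin(y); return np.array([[c,-s,0],[s,c,0],[0,0,1]])
def M(p,P): return R(p[2])@P+[p[0],p[1],0]
k=np.array([-.1+.07*np.cos(np.pi/6),0,.253+.035])
def res(p):
    r=[]
    for l,t in zip(loc,top): r+=list(proj(T,M(p,np.array([*l,p[3]])))-t)
    r+=list(proj(S,M(p,np.array([.17,.135,p[3]])))-sc[0]); r+=list(proj(S,M(p,np.array([-.17,-.135,p[3]])))-sc[1])
    r+=list(proj(T,M(p,k))-[263.44,138.74]); r+=list(proj(S,M(p,k))-[226.17,137.14])
    return np.array(r)
s=LS(res,[.5,0,0,.01]);print(s.x,s.fun.round(2))
p=s.x; print('knob',M(p,k),'cc',M(p,np.array([-.1,0,.253])))
# pin grip
def rp(q): return np.r_[proj(T,[q[0],q[1],.175])-[251.9+h,191+h],proj(S,[q[0],q[1],.173])-[259.38,187.83]]
q=LS(rp,[.4,0]);print('pin',q.x,q.fun, 'in machine',R(p[2]).T@(np.r_[q.x,0]-[p[0],p[1],0]))
rh=lambda q: np.r_[proj(T,[q[0],q[1],.05])-[158.6,216.9],proj(S,[q[0],q[1],.05])-[229.4,294.7]]
q=LS(rh,[.3,.3]);print('hole',q.x,q.fun)
for n,px in(('cutter',(143,152)),('spool',(378,160)),('black',(181,264)),('green',(123,229))): print(n,atz(T,px,.03))
```

```text
hole top [0.42143092 0.31987694 0.05      ] side [0.41800634 0.3214165  0.05      ]
knob pred px using
[ 0.62615197 -0.01878968 -0.27305713 -0.00530508] [ 1.9  -2.71  1.15 -2.23  2.07 -3.81  1.02 -4.14 -2.43  1.32 -3.99  1.49
 -1.66  8.41  5.38  4.02]
knob [ 0.58823267 -0.00817029  0.288     ] cc [0.52985687 0.00817798 0.253     ]
pin [0.48466575 0.02130058] [-0.01099067  0.82218995 -0.74732866 -0.66960713] in machine [-0.1470557   0.00044944  0.        ]
hole [0.41961046 0.32048421] [-0.19044487  0.57828221 -0.35032796 -0.47950218]
cutter [0.63669614 0.37676857 0.03      ]
spool [ 0.58958534 -0.39674921  0.03      ]
black [0.26959004 0.25357377 0.03      ]
green [0.38575663 0.44043589 0.03      ]
```

Run:
```python
from h import *
from scipy.optimize import least_squares as LS
T=np.load('pics/top0.npz');S=np.load('pics/side0.npz')
h=-0.35
top=np.array([[96,18],[342,76],[15,326],[268,390]])/3.2+[205+h,95+h]
loc=np.array([[170,135],[170,-135],[-170,135],[-170,-135]])/1000
sc=np.array([[389-368,258],[776-368,275]])/3+[160+h,120+h]
def R(y): c,s=np.cos(y),np.sin(y); return np.array([[c,-s,0],[s,c,0],[0,0,1]])
def M(p,P): return R(p[2])@P+[p[0],p[1],0]
k=np.array([-.1+.07*np.cos(np.pi/6),0,.253+.035]); ax=np.array([-.5,0,.866])
def res(p,full=True):
    o=p[4];r=[]
    for l,t in zip(loc,top): r+=list(proj(T,M(p,np.array([l[0]+o,l[1],p[3]])))-t)
    r+=list(proj(S,M(p,np.array([.17+o,.135,p[3]])))-sc[0]); r+=list(proj(S,M(p,np.array([-.17+o,-.135,p[3]])))-sc[1])
    r+=list(proj(T,M(p,k))-[263.44,138.74]); r+=list(proj(S,M(p,k))-[226.17,137.14])
    return np.array(r)
s=LS(res,[.5,0,0,.01,0]);print(s.x.round(4),s.fun.round(2));p=s.x
tri=LS(lambda q:np.r_[proj(T,q)-[263.44,138.74],proj(S,q)-[226.17,137.14]],[.6,0,.3]);print('tri knob',tri.x,tri.fun.round(2),'model',M(p,k),'cc',M(p,np.array([-.1,0,.253])))
q=[.4850,.0213];print('pin in machine',R(p[2]).T@(np.r_[q,0]-[p[0],p[1],0]))
```

```text
[ 0.6485 -0.024  -0.27    0.0107 -0.0383] [ 0.11 -0.08  0.52  0.46  0.16  0.39  0.34  0.14 -0.5   0.04 -0.39 -0.02
  0.17 -0.22 -0.26  1.3 ]
tri knob [ 0.60879516 -0.01280984  0.29342225] [-0.02 -0.03  0.04  0.01] model [ 0.61055283 -0.01347925  0.288     ] cc [0.55212665 0.00268803 0.253     ]
pin in machine [-1.69659105e-01  3.58099119e-05  0.00000000e+00]
```

Call:
carry_out:
  plan:
    - {"xyz": [0.02,0.05,0.03],"delta_rot": [0,0,-6],"hand": 1}
    - {"xyz": [0.04,0.09,0.05],"delta_rot": [0,0,-12],"hand": 1}
    - {"xyz": [0.055,0.127,0.07],"delta_rot": [0,0,-18],"hand": 1}
    - {"xyz": [0.263,0.605,0.069],"delta_rot": [0,0,-36.3],"hand": 1}
    - {"xyz": [0.263,0.605,0.069],"delta_rot": [0,0,-36.3],"hand": 1}
    - {"xyz": [0.263,0.605,0.069],"delta_rot": [0,0,-36.3],"hand": 1}
    - {"xyz": [0.263,0.605,0.069],"delta_rot": [0,0,-36.3],"hand": 1}
    - {"xyz": [0.263,0.605,0.069],"delta_rot": [0,0,-36.3],"hand": 1}
    - {"xyz": [0.263,0.605,0.069],"delta_rot": [0,0,-36.3],"hand": 1}
    - {"xyz": [0.263,0.605,0.069],"delta_rot": [0,0,-36.3],"hand": 1}
    - {"xyz": [0.263,0.605,0.069],"delta_rot": [0,0,-36.3],"hand": 1}
    - {"xyz": [0.263,0.605,0.069],"delta_rot": [0,0,-36.3],"hand": 1}
    - {"xyz": [0.263,0.605,0.069],"delta_rot": [0,0,-36.3],"hand": 1}
    - {"xyz": [0.263,0.605,0.069],"delta_rot": [0,0,-36.3],"hand": 1}
    - {"xyz": [0.263,0.605,0.069],"delta_rot": [0,0,-36.3],"hand": 1}
    - {"xyz": [0.263,0.605,0.069],"delta_rot": [0,0,-36.3],"hand": 1}
    - {"xyz": [0.263,0.605,0.069],"delta_rot": [0,0,-36.3],"hand": 1}
    - {"xyz": [0.263,0.605,0.069],"delta_rot": [0,0,-36.3],"hand": 1}
    - {"xyz": [0.263,0.605,0.069],"delta_rot": [0,0,-36.3],"hand": 1}

```text
time_s: 1.68
eef_pos: [0.4851, 0.0209, 0.3003]
orientation: [[-0.265, -0.964, -0.001], [-0.964, 0.265, -0.0], [0.001, 0.001, -1.0]]
force: [-0.8, -0.2, 0.5]
finger_gap: 0.0952
```

Run:
```python
from h import *
f=snap('wrist','w1'); s=get_state(); print(s['time_s'],s['q'].round(4),s['eef_pos'],s['orientation'].round(3),s['force'],s['torque'])
print(f['xyz'],np.array(f['attitude']).round(3),f['camera_matrix'])
for n,P in(('pin grip top',[.485,.0213,.189]),('knob',[.6105,-.0135,.288])): print(n,proj(f,P))
cv2.imwrite('pics/w1b.png',cv2.resize(f['image'],None,fx=1.5,fy=1.5))
```

```text
1.7333 [-9.4500e-02  2.1930e-01  1.7918e+00 -4.0000e-04  1.1313e+00  1.7463e+00] [0.48494431 0.02015462 0.30041137] [[-0.267 -0.964 -0.001]
 [-0.964  0.267 -0.   ]
 [ 0.     0.001 -1.   ]] [ 0.18339667  0.83425698 -0.01439859] [0.03255094 0.03538529 0.029021  ]
[0.55028834 0.0024364  0.45303781] [[-0.265 -0.936 -0.231]
 [-0.964  0.257  0.063]
 [ 0.001  0.24  -0.971]] [[293.94657988   0.         251.85107325]
 [  0.         293.94657988 191.01134969]
 [  0.           0.           1.        ]]
pin grip top [250.64559259 193.91975604]
knob [250.40873914 -11.32443608]
```

View pics/w1b.png

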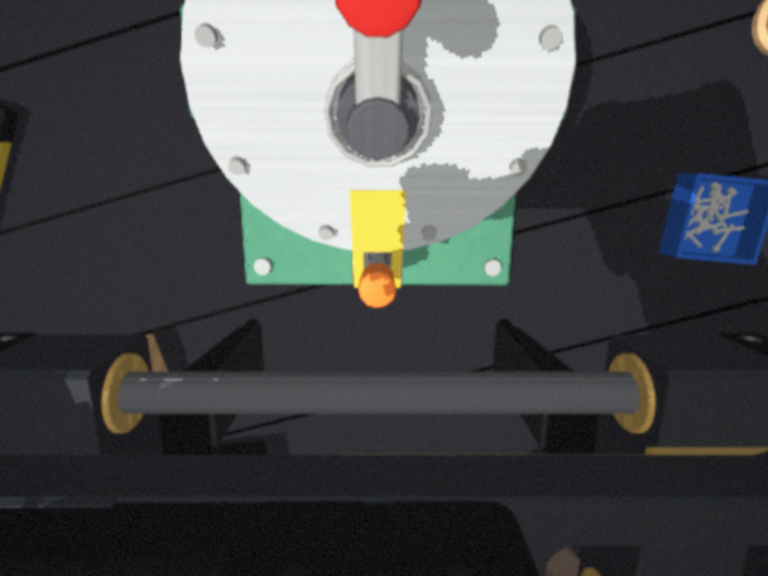

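The wrist view shows the orange pin head at (251,191) (full-frame pixels), within 2 mm of prediction. The fork, hub and red knob lie ahead of it, so I descend and grip.

Call:
carry_out:
  plan:
    - {"xyz": [0.001,0,-0.03],"delta_rot": [0,0,0],"hand": 0.6}
    - {"xyz": [0.001,0,-0.06],"delta_rot": [0,0,0],"hand": 0.6}
    - {"xyz": [0.001,0,-0.09],"delta_rot": [0,0,0],"hand": 0.6}
    - {"xyz": [0.001,0,-0.112],"delta_rot": [0,0,0],"hand": 0.6}
    - {"xyz": [0.001,0,-0.126],"delta_rot": [0,0,0],"hand": 0.6}
    - {"xyz": [0.001,0,-0.127],"delta_rot": [0,0,0],"hand": 0.5}
    - {"xyz": [0.001,0,-0.127],"delta_rot": [0,0,0],"hand": 0.2}
    - {"xyz": [0.001,0,-0.127],"delta_rot": [0,0,0],"hand": 0.0}
    - {"xyz": [0.001,0,-0.127],"delta_rot": [0,0,0],"hand": 0.0}
    - {"xyz": [0.001,0,-0.127],"delta_rot": [0,0,0],"hand": 0.0}
    - {"xyz": [0.001,0,-0.127],"delta_rot": [0,0,0],"hand": 0.0}
    - {"xyz": [0.001,0,-0.127],"delta_rot": [0,0,0],"hand": 0.0}
  grip_force: 20

```text
time_s: 2.73
eef_pos: [0.4866, 0.0209, 0.1742]
orientation: [[-0.266, -0.964, 0.001], [-0.964, 0.266, -0.0], [-0.0, -0.001, -1.0]]
force: [0.6, -0.4, 1.6]
finger_gap: 0.0234
```

Call:
carry_out:
  plan:
    - {"xyz": [0,0,0.012],"delta_rot": [0,0,0],"hand": 0.0}
    - {"xyz": [0,0,0.03],"delta_rot": [0,0,0],"hand": 0.0}
    - {"xyz": [0,0,0.05],"delta_rot": [0,0,0],"hand": 0.0}
    - {"xyz": [0,0,0.075],"delta_rot": [0,0,0],"hand": 0.0}
    - {"xyz": [0,0,0.1],"delta_rot": [0,0,0],"hand": 0.0}
    - {"xyz": [0,0,0.12],"delta_rot": [0,0,0],"hand": 0.0}
    - {"xyz": [0,0,0.13],"delta_rot": [0,0,0],"hand": 0.0}
    - {"xyz": [0,0,0.13],"delta_rot": [0,0,0],"hand": 0.0}

```text
time_s: 3.4
eef_pos: [0.4869, 0.021, 0.3054]
orientation: [[-0.266, -0.964, 0.003], [-0.964, 0.266, -0.0], [-0.001, -0.003, -1.0]]
force: [-0.4, -0.2, -1.1]
finger_gap: 0.024
```

Run:
```python
from h import *
f=snap('side','s2'); s=get_state(); print(s['q'].round(4),s['eef_pos'],s['force'],s['finger_gap'])
g=s['eef_pos']; print('grip, foot px',proj(f,g),proj(f,[g[0],g[1],g[2]-.135]))
u,v=[int(x) for x in proj(f,g)]
cv2.imwrite('pics/s2c.png',cv2.resize(f['image'][v-60:v+90,u-80:u+80],None,fx=4,fy=4,interpolation=2)); print(u,v)
```

```text
[-9.2700e-02  2.1770e-01  1.7844e+00 -1.0000e-04  1.1384e+00  1.7478e+00] [0.48638517 0.02096257 0.30379748] [-0.36573092 -0.18549924 -2.27667228] 0.023697951593287626
grip, foot px [257.75170315 150.42167219] [258.18199496 188.03542492]
257 150
```

View pics/s2c.png

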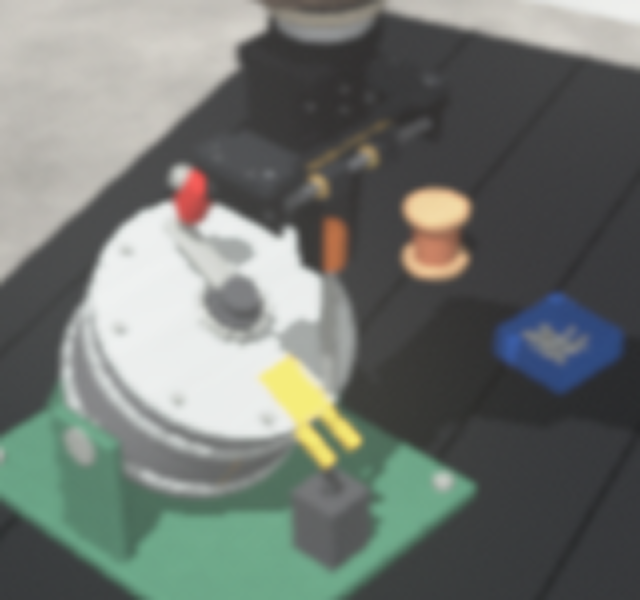

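The side view shows the pin in the jaws (grip at about (260,151) full-frame). It is clear of the fork, and everything else is unmoved. I carry it over the block.

Call:
carry_out:
  plan:
    - {"xyz": [-0.005,0.02,0],"delta_rot": [0,0,0],"hand": 0.0}
    - {"xyz": [-0.013,0.055,0],"delta_rot": [0,0,0],"hand": 0.0}
    - {"xyz": [-0.021,0.095,0],"delta_rot": [0,0,0],"hand": 0.0}
    - {"xyz": [-0.03,0.135,0],"delta_rot": [0,0,0],"hand": 0.0}
    - {"xyz": [-0.039,0.175,0],"delta_rot": [0,0,0],"hand": 0.0}
    - {"xyz": [-0.048,0.215,0],"delta_rot": [0,0,0],"hand": 0.0}
    - {"xyz": [-0.056,0.255,0],"delta_rot": [0,0,0],"hand": 0.0}
    - {"xyz": [-0.062,0.282,-0.01],"delta_rot": [0,0,0],"hand": 0.0}
    - {"xyz": [-0.065,0.299,-0.04],"delta_rot": [0,0,0],"hand": 0.0}
    - {"xyz": [-0.065,0.299,-0.07],"delta_rot": [0,0,0],"hand": 0.0}
    - {"xyz": [-0.065,0.299,-0.09],"delta_rot": [0,0,0],"hand": 0.0}
    - {"xyz": [-0.065,0.299,-0.096],"delta_rot": [0,0,0],"hand": 0.0}
    - {"xyz": [-0.065,0.299,-0.096],"delta_rot": [0,0,0],"hand": 0.0}
    - {"xyz": [-0.065,0.299,-0.096],"delta_rot": [0,0,0],"hand": 0.0}

```text
time_s: 4.62
eef_pos: [0.4216, 0.3198, 0.2077]
orientation: [[-0.267, -0.964, -0.001], [-0.964, 0.267, -0.0], [0.001, 0.0, -1.0]]
force: [0.4, 0.5, -1.0]
finger_gap: 0.0234
```

Run:
```python
from h import *
f=snap('side','s3'); w=snap('wrist','w3');s=get_state(); print(s['q'].round(4),s['eef_pos'],s['force'],s['finger_gap'])
g=s['eef_pos']; pf=proj(f,[.4198,.3205,.05]); print('hole px',pf,'foot px',proj(f,[g[0],g[1],g[2]-.135]),proj(f,[g[0]-.0016,g[1],g[2]-.135]))
u,v=[int(x) for x in pf]
A=cv2.resize(f['image'][v-50:v+25,u-40:u+40],None,fx=5,fy=5,interpolation=2)
hw=proj(w,[.4198,.3205,.05]); print('wrist hole',hw, u,v)
u,v=[int(x) for x in hw]
B=cv2.resize(w['image'][max(v-60,0):v+60,u-65:u+65],None,fx=3,fy=3)
W=np.zeros((max(A.shape[0],B.shape[0]),790,3),np.uint8);W[:A.shape[0],:A.shape[1]]=A;W[:B.shape[0],400:400+B.shape[1]]=B[:,:390]
cv2.imwrite('pics/c3.png',W)
```

```text
[ 5.2400e-01  3.8220e-01  1.8206e+00 -1.0000e-04  9.3710e-01  2.3651e+00] [0.42196471 0.31993476 0.20869235] [ 0.58859766 -0.89826385 -0.18010316] 0.023493972966470048
hole px [228.98433949 294.19835964] foot px [227.93557082 287.95355783] [228.46730456 288.17639963]
wrist hole [251.30338965 185.08734871] 228 294
```

View pics/c3.png

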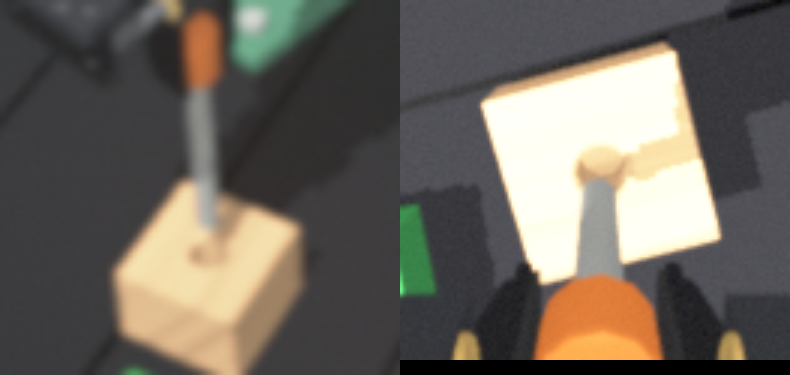

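The side and wrist crops show the pin foot over the light wood block's hole: side (229,289) against the hole at (229,294), about 1 mm off laterally. I lower it.

Call:
carry_out:
  plan:
    - {"xyz": [0,-0.001,-0.012],"delta_rot": [0,0,0],"hand": 0.0}
    - {"xyz": [0,-0.001,-0.022],"delta_rot": [0,0,0],"hand": 0.0}
    - {"xyz": [0,-0.001,-0.03],"delta_rot": [0,0,0],"hand": 0.0}
    - {"xyz": [0,-0.001,-0.038],"delta_rot": [0,0,0],"hand": 0.0}
    - {"xyz": [0,-0.001,-0.046],"delta_rot": [0,0,0],"hand": 0.0}
    - {"xyz": [0,-0.001,-0.054],"delta_rot": [0,0,0],"hand": 0.0}
    - {"xyz": [0,-0.001,-0.06],"delta_rot": [0,0,0],"hand": 0.0}
    - {"xyz": [0,-0.001,-0.061],"delta_rot": [0,0,0],"hand": 0.0}
    - {"xyz": [0,-0.001,-0.061],"delta_rot": [0,0,0],"hand": 0.0}

```text
time_s: 5.47
eef_pos: [0.4213, 0.3189, 0.1462]
orientation: [[-0.266, -0.964, -0.001], [-0.964, 0.266, -0.0], [0.001, 0.001, -1.0]]
force: [-0.5, -0.0, -0.9]
finger_gap: 0.0236
```

Call:
carry_out:
  plan:
    - {"xyz": [0,0,-0.001],"delta_rot": [0,0,0],"hand": 0.3}
    - {"xyz": [0,0,-0.001],"delta_rot": [0,0,0],"hand": 0.6}
    - {"xyz": [0,0,-0.001],"delta_rot": [0,0,0],"hand": 0.7}
    - {"xyz": [0,0,-0.001],"delta_rot": [0,0,0],"hand": 0.7}
    - {"xyz": [0,0,0.01],"delta_rot": [0,0,0],"hand": 0.7}
    - {"xyz": [0,0,0.03],"delta_rot": [0,0,0],"hand": 0.7}
    - {"xyz": [0,0,0.06],"delta_rot": [0,0,0],"hand": 0.7}
    - {"xyz": [0,0,0.1],"delta_rot": [0,0,0],"hand": 0.7}
    - {"xyz": [0,0,0.14],"delta_rot": [0,0,0],"hand": 0.7}
    - {"xyz": [0,0,0.18],"delta_rot": [0,0,0],"hand": 0.7}
    - {"xyz": [0,0,0.22],"delta_rot": [0,0,0],"hand": 0.7}
    - {"xyz": [0,0,0.22],"delta_rot": [0,0,0],"hand": 0.7}

```text
time_s: 6.47
eef_pos: [0.4226, 0.3197, 0.3744]
orientation: [[-0.266, -0.964, 0.01], [-0.964, 0.266, 0.006], [-0.008, -0.008, -1.0]]
force: [0.0, 0.4, 0.9]
finger_gap: 0.0667
```

Run:
```python
from h import *
from scipy.optimize import least_squares as LS
w=snap('wrist','w4'); f=snap('side','s4'); s=get_state(); print(s['q'].round(4),s['eef_pos'],s['force'])
def P(cam,p): return proj(cam,p)
print('grip expect side',P(f,[.4198,.3205,.144]),'wrist',P(w,[.4198,.3205,.16]))
for n,im in(('side',f['image']),('wrist',w['image'])):
    h=cv2.cvtColor(im,cv2.COLOR_BGR2HSV);H,S,V=h[...,0],h[...,1],h[...,2]
    m=((H>=5)&(H<=17)&(S>165)&(V>100)).astype(np.uint8)
    k,l,st,c=cv2.connectedComponentsWithStats(m)
    for i in range(1,k):
        if st[i,4]>30: print(n,st[i],c[i].round(1))
# fit planar kinematics: cols q, r,z (lateral d)
Q=np.array([[-1.31257,.49147,1.55942,0,1.09173],[-.0945,.2193,1.7918,0,1.1313],[-.0927,.2177,1.7844,0,1.1384],[.524,.3822,1.8206,0,.9371],s['q'][:5]])
X=np.array([[.22237,-.58386,.23113],[.48494,.02015,.30041],[.48639,.02096,.3038],[.42196,.31993,.20869],s['eef_pos']])
def fk(p,q):
    a,h,L1,L2,e,t,d=p; A=q[1];B=A+q[2];C=B+q[4]
    r=a+L1*np.sin(A)+L2*np.sin(B)+e*np.cos(B)+t*np.sin(C); z=h+L1*np.cos(A)+L2*np.cos(B)-e*np.sin(B)+t*np.cos(C)
    return np.array([r*np.cos(q[0])-d*np.sin(q[0]),r*np.sin(q[0])+d*np.cos(q[0]),z])
res=lambda p: np.r_[np.ravel([fk(p,q)-x for q,x in zip(Q,X)])*1e3, .002*(np.array(p)-[0,.2,.6,.55,0,.25,.066])*1e3]
o=LS(res,[0,.2,.6,.55,0,.25,.066]);print(o.x.round(4),np.abs(o.fun).max())
```

```text
[ 5.2280e-01  2.3470e-01  1.5891e+00 -1.0000e-04  1.3148e+00  2.3633e+00] [0.42142995 0.31892344 0.36793963] [ 0.0526078   0.14926685 -1.9397424 ]
grip expect side [227.17982369 270.36648821] wrist [252.7004134  177.31286351]
side [224 269   8   7  35] [228.  272.8]
wrist [247 165  16  11  51] [254.9 168.2]
[-1.000e-04  1.957e-01  5.868e-01  4.111e-01  4.310e-02  2.539e-01
  6.590e-02] 0.27783240230276607
```

Call:
carry_out:
  plan:
    - {"xyz": [0.01,-0.02,0.01],"delta_rot": [-0.8,-2.9,0],"hand": 0.7}
    - {"xyz": [0.026,-0.055,0.02],"delta_rot": [-2.1,-7.7,0],"hand": 0.7}
    - {"xyz": [0.042,-0.09,0.02],"delta_rot": [-3.5,-12.5,0],"hand": 0.7}
    - {"xyz": [0.059,-0.125,0.02],"delta_rot": [-4.8,-17.3,0],"hand": 0.7}
    - {"xyz": [0.075,-0.16,0.02],"delta_rot": [-6.2,-22.3,0],"hand": 0.7}
    - {"xyz": [0.091,-0.195,0.02],"delta_rot": [-7.4,-26.6,0],"hand": 0.7}
    - {"xyz": [0.107,-0.23,0.02],"delta_rot": [-8,-28.9,0],"hand": 0.7}
    - {"xyz": [0.124,-0.265,0.015],"delta_rot": [-8,-28.9,0],"hand": 0.7}
    - {"xyz": [0.14,-0.3,0],"delta_rot": [-8,-28.9,0],"hand": 0.7}
    - {"xyz": [0.1506,-0.3218,-0.011],"delta_rot": [-8,-28.9,0],"hand": 0.7}
    - {"xyz": [0.1506,-0.3218,-0.011],"delta_rot": [-8,-28.9,0],"hand": 0.7}
    - {"xyz": [0.1506,-0.3218,-0.011],"delta_rot": [-8,-28.9,0],"hand": 0.7}
    - {"xyz": [0.1506,-0.3218,-0.011],"delta_rot": [-8,-28.9,0],"hand": 0.7}

```text
time_s: 7.65
eef_pos: [0.5716, -0.0027, 0.3547]
orientation: [[-0.267, -0.836, 0.48], [-0.964, 0.231, -0.133], [0.0, -0.498, -0.867]]
force: [-1.5, 0.2, 0.3]
finger_gap: 0.0667
```

Run:
```python
from h import *
w=snap('wrist','w5'); s=get_state(); print(s['time_s'],s['q'].round(3),s['eef_pos'],s['orientation'].round(4),s['force'])
ps=-.27;ax=np.array([-.5*np.cos(ps),-.5*np.sin(ps),.866]); k=np.array([.6105,-.0135,.288]); cc=np.array([.5521,.0027,.253])
im=w['image'].copy()
for n,P in(('knobtop',k+.022*ax),('knobc',k),('axis at arm top',cc-.041*ax),('lidc',cc-.07*ax)):
    p=proj(w,P); print(n,p.round(1)); cv2.drawMarker(im,(int(round(p[0])),int(round(p[1]))),(255,0,255),0,8,1)
# lid rim predicted
e1=np.array([np.cos(ps)*.866,np.sin(ps)*.866,.5]);e2=np.cross(ax,e1)
for t in np.linspace(0,6.28,40):
    p=proj(w,cc-.07*ax+.105*(np.cos(t)*e1+np.sin(t)*e2)); cv2.circle(im,tuple(int(round(x)) for x in p),1,(255,0,0),-1)
    p=proj(w,k+.022*ax+.014*(np.cos(t)*e1+np.sin(t)*e2)); cv2.circle(im,tuple(int(round(x)) for x in p),0,(255,0,0),-1)
cv2.imwrite('pics/w5b.png',cv2.resize(im,None,fx=1.5,fy=1.5,interpolation=2))
```

```text
7.7 [-0.076  0.144  1.831 -0.157  0.658  1.863] [ 0.57164016 -0.00218059  0.35530241] [[-2.660e-01 -8.353e-01  4.811e-01]
 [-9.640e-01  2.303e-01 -1.330e-01]
 [ 3.000e-04 -4.991e-01 -8.665e-01]] [0.99109779 0.09397574 0.05407813]
knobtop [251.1 209.9]
knobc [251.2 201.7]
axis at arm top [251.2 257.3]
lidc [251.3 245.2]
```

View pics/w5b.png

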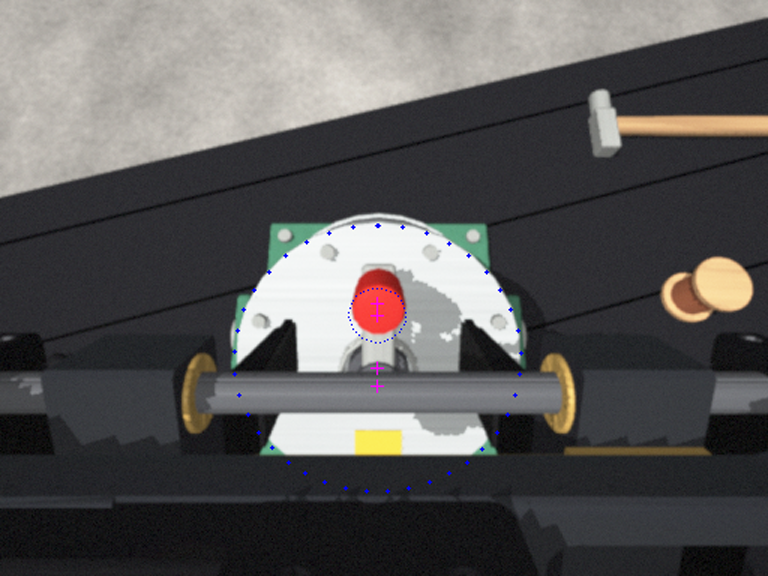

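The wrist view shows the knob top at about (252,206) in full-frame pixels, against a prediction of (251,210). The 4-pixel upward offset is the same wrist-camera bias I saw at the block and pin, so the model holds. I approach along the axis and grip.

Call:
carry_out:
  plan:
    - {"xyz": [0.0133,-0.0039,-0.023],"delta_rot": [0,0,0],"hand": 0.7}
    - {"xyz": [0.025,-0.0073,-0.043],"delta_rot": [0,0,0],"hand": 0.7}
    - {"xyz": [0.034,-0.01,-0.059],"delta_rot": [0,0,0],"hand": 0.7}
    - {"xyz": [0.0399,-0.0116,-0.069],"delta_rot": [0,0,0],"hand": 0.7}
    - {"xyz": [0.0399,-0.0116,-0.069],"delta_rot": [0,0,0],"hand": 0.5}
    - {"xyz": [0.0399,-0.0116,-0.069],"delta_rot": [0,0,0],"hand": 0.3}
    - {"xyz": [0.0399,-0.0116,-0.069],"delta_rot": [0,0,0],"hand": 0.3}
  grip_force: 30

```text
time_s: 8.28
eef_pos: [0.6118, -0.0139, 0.2878]
orientation: [[-0.266, -0.834, 0.483], [-0.964, 0.23, -0.133], [0.0, -0.501, -0.866]]
force: [-0.6, -0.1, -0.5]
finger_gap: 0.0519
```

```bash
cat > crank.py <<'E'
from h import *
import json,sys
from scipy.optimize import least_squares as LS
ps=-.27;I,D,FR,KS,W=.042,.12,.015,1.05,1.257
e1=np.array([np.cos(ps)*.866,np.sin(ps)*.866,.5]);e2=np.array([np.sin(ps),-np.cos(ps),0])
cp=lambda a:.07*(np.cos(a)*e1+np.sin(a)*e2)
tang=lambda a:-np.sin(a)*e1+np.cos(a)*e2
DT=1/12;NS=20
def step(th,w,ph,m,dt):
    a=(KS*(ph-th)-m*np.sin(th)-D*w-FR*np.tanh(w/.03))/I
    w+=a*dt; return th+w*dt,w
def sim(phis,m,lag,th=0.,w=0.):
    t=np.arange(len(phis))*DT; out=[]
    for i in range(1,len(phis)):
        for j in range(NS):
            th,w=step(th,w,np.interp(t[i-1]+(j+1)*DT/NS-lag,t,phis),m,DT/NS)
        out.append((th,w,np.interp(t[i]-lag,t,phis)))
    return np.array(out)
def wref(th):
    if th<.35: return .3+.1*th/.35
    return min(W,np.sqrt(.16+1.9*(th-.35)),max(.0,1.0*(12.566-th)) if th>10.95 else W)
def plan(phis,m,lag,n):
    o=sim(phis,m,lag) if len(phis)>1 else np.array([[0,0,0.]])
    th,w,pa=o[-1]; last=phis[-1]
    # steer forward from the simulated state; command leads by the lag
    nl=int(round(lag/DT)); T=.35; new=[]
    th2,w2=th,w
    for i in range(n+nl):
        if i<nl: ph=phis[-nl+i] if len(phis)>=nl-i else 0.
        else:
            wn=wref(th2+w2*DT); al=np.clip((wn-w2)/T,-2,2) if th2>.3 or w2>.2 else (wn-w2)/T
            tm=th2+w2*DT/2; wm=w2+al*DT/2
            ph=tm+(I*al+D*wm+FR+m*np.sin(tm))/KS
            pr=new[-1] if new else last
            ph=np.clip(ph,pr-.02 if th2>10.7 else pr+.005,pr+.24); new.append(float(ph))
        pp=pa
        for j in range(NS): th2,w2=step(th2,w2,pp+(ph-pp)*(j+1)/NS,m,DT/NS)
        pa=ph
    return new
E
python3 - <<'E'
from crank import *
s=get_state();print(s['time_s'],s['eef_pos'],s['force'],s['torque'],s['finger_gap'])
# robustness test: truth m differs, lag .04, no feedback on m
for mt,mg in((.7,.7),(.55,.65),(.86,.76),(.86,.7)):
    ph=[0.]
    while len(ph)<170: ph+=plan(ph,mg,0.04,6)
    o=sim(ph,mt,0.05); th,w=o[:,0],o[:,1]; k=(th>.8)&(th<10.7)
    print(mt,mg,'w',w[k].min().round(2),w[k].max().round(2),'crank',(o[:,2]-th).max().round(2),(o[:,2]-th).min().round(2),'end',th[-1].round(2),'t12.4',(th>12.4).argmax()*DT)
E
```

```text
8.2833 [ 0.61181695 -0.01393673  0.28778895] [-0.56168697 -0.08596047 -0.48969004] [ 0.17123138  0.28978299 -0.0138231 ] 0.05188858344839874
0.7 0.7 w 0.53 1.06 crank 0.79 -0.58 end 10.6 t12.4 0.0
0.55 0.65 w 0.57 1.0 crank 0.65 -0.43 end 10.45 t12.4 0.0
0.86 0.76 w 0.5 1.45 crank 0.94 -0.77 end 10.8 t12.4 0.0
0.86 0.7 w 0.52 1.65 crank 0.94 -0.8 end 10.87 t12.4 0.0
```

```bash
python3 - <<'E'
s=open('crank.py').read(); i=s.index('def plan')
s=s[:i]+'''def plan(phis,m,lag,n):
    phis=list(phis); n0=len(phis); te=DT+lag
    th,w=(sim(phis,m,lag)[-1,:2] if n0>1 else (0.,0.))
    for _ in range(n):
        al=np.clip((wref(th+w*te)-w)/.3,-2.5,2.5)
        t2=th+w*te+al*te*te/2; w2=w+al*te
        ph=t2+(I*al+D*w2+FR+m*np.sin(t2))/KS; pr=phis[-1]
        phis.append(float(np.clip(ph,pr-.02 if th>10.7 else pr+.005,pr+.24)))
        k=len(phis)-1; t=np.arange(max(0,k-4),k+1)*DT
        for j in range(NS): th,w=step(th,w,np.interp((k-1)*DT+(j+1)*DT/NS-lag,t,phis[max(0,k-4):]),m,DT/NS)
    return phis[n0:]
'''
open('crank.py','w').write(s)
E
python3 - <<'E'
from crank import *
for mt,mg in((.7,.7),(.55,.65),(.86,.76),(.86,.7)):
    ph=[0.]
    while len(ph)<170: ph+=plan(ph,mg,0.04,6)
    o=sim(ph,mt,0.05); th,w=o[:,0],o[:,1]; k=(th>.8)&(th<10.7)
    print(mt,mg,'w',w[k].min().round(2),w[k].max().round(2),'crank',(o[:,2]-th).max().round(2),(o[:,2]-th).min().round(2),'end',th[-1].round(2),'t12.4',(th>12.4).argmax()*DT)
    if mt==mg: print(o[::4,1].round(2))
E
```

```text
0.7 0.7 w 0.94 1.3 crank 0.82 -0.51 end 12.58 t12.4 11.833333333333332
[0.01 0.27 0.33 0.37 0.44 0.67 0.94 1.2  1.27 1.27 1.27 1.27 1.27 1.27
 1.27 1.28 1.29 1.29 1.3  1.3  1.3  1.29 1.29 1.28 1.27 1.27 1.27 1.27
 1.27 1.28 1.28 1.25 0.95 0.65 0.42 0.27 0.18 0.11 0.07 0.05 0.04 0.03
 0.02 0.02]
0.55 0.65 w 0.92 1.46 crank 0.69 -0.35 end 12.58 t12.4 11.916666666666666
0.86 0.76 w 0.89 1.72 crank 0.97 -0.73 end 12.58 t12.4 11.833333333333332
0.86 0.7 w 0.79 1.97 crank 0.96 -0.77 end 12.57 t12.4 11.833333333333332
```

Call:
carry_out:
  plan:
    - {"xyz": [0,0,0],"delta_rot": [0,0,0],"hand": 0.2}
    - {"xyz": [0,0,0],"delta_rot": [0,0,0],"hand": 0.1}
    - {"xyz": [0,0,0],"delta_rot": [0,0,0],"hand": 0.0}
    - {"xyz": [0,0,0],"delta_rot": [0,0,0],"hand": 0.0}
    - {"xyz": [0,0,0],"delta_rot": [0,0,0],"hand": 0.0}
    - {"xyz": [0,0,0],"delta_rot": [0,0,0],"hand": 0.0}
  grip_force: 30

```text
time_s: 8.78
eef_pos: [0.612, -0.0145, 0.2872]
orientation: [[-0.267, -0.834, 0.482], [-0.964, 0.231, -0.133], [0.0, -0.501, -0.866]]
force: [-2.9, -0.2, 4.1]
finger_gap: 0.0272
```

```bash
cat > nxt.py <<'E'
from crank import *
import os
n=int(sys.argv[1]); init=not os.path.exists('log.json')
L={'phis':[0.],'smp':[],'p0':None,'m':.7,'lag':.05} if init else json.load(open('log.json'))
s=get_state(); x=s['eef_pos']
if init: L['p0']=list(x)
else:
    c=np.array(L['p0'])-cp(0); d=x-c; pm=np.arctan2(d@e2,d@e1); k=len(L['phis'])-1
    pm+=2*np.pi*np.round((L['phis'][-1]-pm)/(2*np.pi)); rad=np.hypot(d@e1,d@e2)
    tau=-.07*float(s['force']@tang(pm)); L['smp'].append([k,float(pm),tau])
    er=cp(pm)/.07; axv=np.cross(e2,e1)
    print('t',s['time_s'],'phi cmd %.3f meas %.3f rad %.4f tau %.3f crank %.3f th %.3f  Frad %.1f Fax %.1f gap %.4f'%(L['phis'][-1],pm,rad,tau,tau/KS,pm-tau/KS,s['force']@er,s['force']@axv,s['finger_gap']))
    # lag from pose, m from torque
    ks=[a[0] for a in L['smp']]
    t=np.arange(len(L['phis']))*DT
    lf=LS(lambda q:[20*(np.interp(a[0]*DT-q[0],t,L['phis'])-a[1]) for a in L['smp']]+[2*(q[0]-.05)],[L['lag']]); L['lag']=float(np.clip(lf.x[0],0,.2))
    def r(q):
        o=sim(L['phis'],q[0],L['lag']); return [((o[a[0]-1,2]-o[a[0]-1,0])*KS-a[2])/.05 for a in L['smp']]+[(q[0]-.705)/.09]
    f=LS(r,[L['m']],bounds=(.5,.92),diff_step=.01); L['m']=float(f.x[0])
    o=sim(L['phis'],L['m'],L['lag']); print('fit m %.3f lag %.3f model th %.3f w %.3f crank %.3f'%(L['m'],L['lag'],*o[-1,:2],o[-1,2]-o[-1,0]),'res tau',np.round(np.array(f.fun[:-1])*.05,3)[-6:])
new=plan(L['phis'],L['m'],L['lag'],n)
b=cp(L['phis'][-1])
print(json.dumps([{"xyz":[round(float(v),4)+0. for v in cp(p)-b],"delta_rot":[0,0,0],"hand":0.0} for p in new]))
L['phis']+=new; json.dump(L,open('log.json','w'))
o=sim(L['phis'],L['m'],L['lag'])[-n:]; print('pred th %.2f w %s crank max %.2f'%(o[-1,0],o[::2,1].round(2),np.abs(o[:,2]-o[:,0]).max()))
E
rm -f log.json; python3 nxt.py 12
```

```text
[{"xyz": [-0.0018, -0.0056, -0.0001], "delta_rot": [0, 0, 0], "hand": 0.0}, {"xyz": [-0.0019, -0.006, -0.0001], "delta_rot": [0, 0, 0], "hand": 0.0}, {"xyz": [-0.0023, -0.0071, -0.0002], "delta_rot": [0, 0, 0], "hand": 0.0}, {"xyz": [-0.0032, -0.0092, -0.0003], "delta_rot": [0, 0, 0], "hand": 0.0}, {"xyz": [-0.0042, -0.0116, -0.0005], "delta_rot": [0, 0, 0], "hand": 0.0}, {"xyz": [-0.0054, -0.0141, -0.0008], "delta_rot": [0, 0, 0], "hand": 0.0}, {"xyz": [-0.0068, -0.0168, -0.0012], "delta_rot": [0, 0, 0], "hand": 0.0}, {"xyz": [-0.0083, -0.0195, -0.0016], "delta_rot": [0, 0, 0], "hand": 0.0}, {"xyz": [-0.01, -0.0223, -0.0022], "delta_rot": [0, 0, 0], "hand": 0.0}, {"xyz": [-0.0119, -0.0251, -0.0028], "delta_rot": [0, 0, 0], "hand": 0.0}, {"xyz": [-0.014, -0.0278, -0.0035], "delta_rot": [0, 0, 0], "hand": 0.0}, {"xyz": [-0.0162, -0.0305, -0.0043], "delta_rot": [0, 0, 0], "hand": 0.0}]
pred th 0.25 w [0.01 0.2  0.27 0.31 0.33 0.35] crank max 0.22
```

Call:
carry_out:
  plan:
    - {"xyz": [-0.0018,-0.0056,-0.0001],"delta_rot": [0,0,0],"hand": 0.0}
    - {"xyz": [-0.0019,-0.006,-0.0001],"delta_rot": [0,0,0],"hand": 0.0}
    - {"xyz": [-0.0023,-0.0071,-0.0002],"delta_rot": [0,0,0],"hand": 0.0}
    - {"xyz": [-0.0032,-0.0092,-0.0003],"delta_rot": [0,0,0],"hand": 0.0}
    - {"xyz": [-0.0042,-0.0116,-0.0005],"delta_rot": [0,0,0],"hand": 0.0}
    - {"xyz": [-0.0054,-0.0141,-0.0008],"delta_rot": [0,0,0],"hand": 0.0}
    - {"xyz": [-0.0068,-0.0168,-0.0012],"delta_rot": [0,0,0],"hand": 0.0}
    - {"xyz": [-0.0083,-0.0195,-0.0016],"delta_rot": [0,0,0],"hand": 0.0}
    - {"xyz": [-0.01,-0.0223,-0.0022],"delta_rot": [0,0,0],"hand": 0.0}
    - {"xyz": [-0.0119,-0.0251,-0.0028],"delta_rot": [0,0,0],"hand": 0.0}
    - {"xyz": [-0.014,-0.0278,-0.0035],"delta_rot": [0,0,0],"hand": 0.0}
    - {"xyz": [-0.0162,-0.0305,-0.0043],"delta_rot": [0,0,0],"hand": 0.0}

```text
time_s: 9.78
eef_pos: [0.5955, -0.045, 0.2827]
orientation: [[-0.266, -0.835, 0.482], [-0.964, 0.231, -0.133], [-0.0, -0.5, -0.866]]
force: [-2.4, 5.6, 5.7]
finger_gap: 0.0276
```

```bash
python3 nxt.py 6
```

```text
t 9.7833 phi cmd 0.502 meas 0.505 rad 0.0698 tau 0.280 crank 0.266 th 0.239  Frad -2.7 Fax 6.8 gap 0.0276
fit m 0.720 lag 0.000 model th 0.265 w 0.365 crank 0.237 res tau [-0.031]
[{"xyz": [-0.0024, -0.0026, -0.0009], "delta_rot": [0, 0, 0], "hand": 0.0}, {"xyz": [-0.0049, -0.0051, -0.0019], "delta_rot": [0, 0, 0], "hand": 0.0}, {"xyz": [-0.0078, -0.0077, -0.0031], "delta_rot": [0, 0, 0], "hand": 0.0}, {"xyz": [-0.0113, -0.0105, -0.0047], "delta_rot": [0, 0, 0], "hand": 0.0}, {"xyz": [-0.015, -0.0131, -0.0063], "delta_rot": [0, 0, 0], "hand": 0.0}, {"xyz": [-0.0191, -0.0155, -0.0083], "delta_rot": [0, 0, 0], "hand": 0.0}]
pred th 0.47 w [0.37 0.4  0.46] crank max 0.40
```

Call:
carry_out:
  plan:
    - {"xyz": [-0.0024,-0.0026,-0.0009],"delta_rot": [0,0,0],"hand": 0.0}
    - {"xyz": [-0.0049,-0.0051,-0.0019],"delta_rot": [0,0,0],"hand": 0.0}
    - {"xyz": [-0.0078,-0.0077,-0.0031],"delta_rot": [0,0,0],"hand": 0.0}
    - {"xyz": [-0.0113,-0.0105,-0.0047],"delta_rot": [0,0,0],"hand": 0.0}
    - {"xyz": [-0.015,-0.0131,-0.0063],"delta_rot": [0,0,0],"hand": 0.0}
    - {"xyz": [-0.0191,-0.0155,-0.0083],"delta_rot": [0,0,0],"hand": 0.0}

```text
time_s: 10.28
eef_pos: [0.5767, -0.0602, 0.2745]
orientation: [[-0.266, -0.834, 0.483], [-0.964, 0.231, -0.133], [-0.001, -0.501, -0.866]]
force: [-0.6, 10.1, 6.8]
finger_gap: 0.0275
```

```bash
python3 nxt.py 5
```

```text
t 10.2833 phi cmd 0.875 meas 0.874 rad 0.0697 tau 0.463 crank 0.441 th 0.433  Frad -7.0 Fax 7.5 gap 0.0275
fit m 0.744 lag 0.000 model th 0.465 w 0.504 crank 0.410 res tau [-0.027 -0.033]
[{"xyz": [-0.0046, -0.0023, -0.0022], "delta_rot": [0, 0, 0], "hand": 0.0}, {"xyz": [-0.0098, -0.0043, -0.0048], "delta_rot": [0, 0, 0], "hand": 0.0}, {"xyz": [-0.0154, -0.0058, -0.0077], "delta_rot": [0, 0, 0], "hand": 0.0}, {"xyz": [-0.0215, -0.0069, -0.0109], "delta_rot": [0, 0, 0], "hand": 0.0}, {"xyz": [-0.0281, -0.0072, -0.0145], "delta_rot": [0, 0, 0], "hand": 0.0}]
pred th 0.74 w [0.56 0.68 0.8 ] crank max 0.61
```

Call:
carry_out:
  plan:
    - {"xyz": [-0.0046,-0.0023,-0.0022],"delta_rot": [0,0,0],"hand": 0.0}
    - {"xyz": [-0.0098,-0.0043,-0.0048],"delta_rot": [0,0,0],"hand": 0.0}
    - {"xyz": [-0.0154,-0.0058,-0.0077],"delta_rot": [0,0,0],"hand": 0.0}
    - {"xyz": [-0.0215,-0.0069,-0.0109],"delta_rot": [0,0,0],"hand": 0.0}
    - {"xyz": [-0.0281,-0.0072,-0.0145],"delta_rot": [0,0,0],"hand": 0.0}

```text
time_s: 10.7
eef_pos: [0.5495, -0.0674, 0.2606]
orientation: [[-0.266, -0.833, 0.485], [-0.964, 0.23, -0.133], [-0.001, -0.503, -0.864]]
force: [7.3, 13.1, 4.4]
finger_gap: 0.0278
```

```bash
python3 nxt.py 5
```

```text
t 10.7 phi cmd 1.343 meas 1.328 rad 0.0697 tau 0.605 crank 0.576 th 0.752  Frad -12.9 Fax 2.1 gap 0.0278
fit m 0.725 lag 0.007 model th 0.738 w 0.807 crank 0.597 res tau [-0.032 -0.04   0.022]
[{"xyz": [-0.0069, 0.0005, -0.0039], "delta_rot": [0, 0, 0], "hand": 0.0}, {"xyz": [-0.0139, 0.002, -0.0081], "delta_rot": [0, 0, 0], "hand": 0.0}, {"xyz": [-0.021, 0.0045, -0.0124], "delta_rot": [0, 0, 0], "hand": 0.0}, {"xyz": [-0.0278, 0.0082, -0.0168], "delta_rot": [0, 0, 0], "hand": 0.0}, {"xyz": [-0.034, 0.0127, -0.0209], "delta_rot": [0, 0, 0], "hand": 0.0}]
pred th 1.15 w [0.87 1.01 1.14] crank max 0.79
```

Call:
carry_out:
  plan:
    - {"xyz": [-0.0069,0.0005,-0.0039],"delta_rot": [0,0,0],"hand": 0.0}
    - {"xyz": [-0.0139,0.002,-0.0081],"delta_rot": [0,0,0],"hand": 0.0}
    - {"xyz": [-0.021,0.0045,-0.0124],"delta_rot": [0,0,0],"hand": 0.0}
    - {"xyz": [-0.0278,0.0082,-0.0168],"delta_rot": [0,0,0],"hand": 0.0}
    - {"xyz": [-0.034,0.0127,-0.0209],"delta_rot": [0,0,0],"hand": 0.0}

```text
time_s: 11.12
eef_pos: [0.5165, -0.0559, 0.2406]
orientation: [[-0.267, -0.831, 0.488], [-0.964, 0.23, -0.135], [0.0, -0.506, -0.862]]
force: [6.9, -4.4, 7.1]
finger_gap: 0.0279
```

```bash
python3 nxt.py 5
```

```text
t 11.1167 phi cmd 1.950 meas 1.915 rad 0.0695 tau 0.741 crank 0.706 th 1.209  Frad -1.2 Fax 2.2 gap 0.0279
fit m 0.667 lag 0.014 model th 1.172 w 1.175 crank 0.757 res tau [-0.042 -0.058 -0.005  0.054]
[{"xyz": [-0.005, 0.0048, -0.0035], "delta_rot": [0, 0, 0], "hand": 0.0}, {"xyz": [-0.0097, 0.0105, -0.007], "delta_rot": [0, 0, 0], "hand": 0.0}, {"xyz": [-0.0135, 0.0165, -0.0101], "delta_rot": [0, 0, 0], "hand": 0.0}, {"xyz": [-0.0166, 0.0227, -0.0127], "delta_rot": [0, 0, 0], "hand": 0.0}, {"xyz": [-0.0189, 0.0289, -0.015], "delta_rot": [0, 0, 0], "hand": 0.0}]
pred th 1.69 w [1.22 1.26 1.27] crank max 0.79
```

Call:
carry_out:
  plan:
    - {"xyz": [-0.005,0.0048,-0.0035],"delta_rot": [0,0,0],"hand": 0.0}
    - {"xyz": [-0.0097,0.0105,-0.007],"delta_rot": [0,0,0],"hand": 0.0}
    - {"xyz": [-0.0135,0.0165,-0.0101],"delta_rot": [0,0,0],"hand": 0.0}
    - {"xyz": [-0.0166,0.0227,-0.0127],"delta_rot": [0,0,0],"hand": 0.0}
    - {"xyz": [-0.0189,0.0289,-0.015],"delta_rot": [0,0,0],"hand": 0.0}

```text
time_s: 11.53
eef_pos: [0.4963, -0.0271, 0.2247]
orientation: [[-0.268, -0.833, 0.484], [-0.964, 0.231, -0.135], [0.001, -0.503, -0.864]]
force: [-1.7, -11.6, 10.1]
finger_gap: 0.0275
```

```bash
python3 - <<'E'
s=open('nxt.py').read()
a=s.index("    def r(q):"); b=s.index("    o=sim(L['phis'],L['m'],L['lag']); print('fit")
s=s[:a]+'''    def r(q):
        o=sim(np.array(L['phis'])+q[1]*(np.arange(len(L['phis']))>0),q[0],L['lag']); return [((o[a[0]-1,2]-o[a[0]-1,0])*KS+.07*(q[3]*np.cos(a[1])-q[2]*np.sin(a[1]))-a[2])/.03 for a in L['smp']]+[(q[0]-.705)/.09,q[1]/.03,q[2]/1.,q[3]/1.]
    f=LS(r,[L['m'],0,0,0],bounds=([.5,-.2,-5,-5],[.92,.2,5,5]),diff_step=.01,x_scale=[.1,.03,1,1]); L['m']=float(f.x[0]); OFF=float(f.x[1]); print('off,b',f.x[1:].round(3))
    f.fun=f.fun[:-3]*.6
'''+s[b:]
s=s.replace("o=sim(L['phis'],L['m'],L['lag']); print","o=sim([0.]+[p+OFF for p in L['phis'][1:]],L['m'],L['lag']); print")
s=s.replace("new=plan(L['phis'],L['m'],L['lag'],n)","new=[p-OFF for p in plan([0.]+[p+OFF for p in L['phis'][1:]],L['m'],L['lag'],n)]")
s=s.replace("o=sim(L['phis'],L['m'],L['lag'])[-n:]","o=sim([0.]+[p+OFF for p in L['phis'][1:]],L['m'],L['lag'])[-n:]")
open('nxt.py','w').write(s)
E
cp log.json log.bak; python3 nxt.py 5
```

```text
t 11.5333 phi cmd 2.494 meas 2.476 rad 0.0697 tau 0.912 crank 0.868 th 1.608  Frad 2.2 Fax 8.0 gap 0.0275
off,b [-0.003  0.72   0.771]
fit m 0.788 lag 0.014 model th 1.578 w 1.175 crank 0.896 res tau [-0.004 -0.033  0.005  0.063 -0.044]
[{"xyz": [-0.0019, 0.0072, -0.0022], "delta_rot": [0, 0, 0], "hand": 0.0}, {"xyz": [-0.0029, 0.0129, -0.0036], "delta_rot": [0, 0, 0], "hand": 0.0}, {"xyz": [-0.0034, 0.0184, -0.0047], "delta_rot": [0, 0, 0], "hand": 0.0}, {"xyz": [-0.0035, 0.0235, -0.0056], "delta_rot": [0, 0, 0], "hand": 0.0}, {"xyz": [-0.0033, 0.0282, -0.0062], "delta_rot": [0, 0, 0], "hand": 0.0}]
pred th 2.09 w [1.19 1.24 1.26] crank max 0.91
```

Call:
carry_out:
  plan:
    - {"xyz": [-0.0019,0.0072,-0.0022],"delta_rot": [0,0,0],"hand": 0.0}
    - {"xyz": [-0.0029,0.0129,-0.0036],"delta_rot": [0,0,0],"hand": 0.0}
    - {"xyz": [-0.0034,0.0184,-0.0047],"delta_rot": [0,0,0],"hand": 0.0}
    - {"xyz": [-0.0035,0.0235,-0.0056],"delta_rot": [0,0,0],"hand": 0.0}
    - {"xyz": [-0.0033,0.0282,-0.0062],"delta_rot": [0,0,0],"hand": 0.0}

```text
time_s: 11.95
eef_pos: [0.4924, 0.0013, 0.2181]
orientation: [[-0.268, -0.834, 0.482], [-0.964, 0.231, -0.135], [0.001, -0.501, -0.866]]
force: [-4.0, -9.9, 10.1]
finger_gap: 0.0274
```

```bash
python3 nxt.py 5
```

```text
t 11.95 phi cmd 2.913 meas 2.901 rad 0.0701 tau 0.785 crank 0.748 th 2.153  Frad -1.4 Fax 9.3 gap 0.0274
off,b [-0.003  0.714  0.769]
fit m 0.787 lag 0.014 model th 2.089 w 1.259 crank 0.809 res tau [-0.004 -0.033  0.005  0.063 -0.045  0.   ]
[{"xyz": [0.0004, 0.0042, -0.0004], "delta_rot": [0, 0, 0], "hand": 0.0}, {"xyz": [0.001, 0.008, -0.0007], "delta_rot": [0, 0, 0], "hand": 0.0}, {"xyz": [0.0016, 0.0113, -0.0008], "delta_rot": [0, 0, 0], "hand": 0.0}, {"xyz": [0.0023, 0.0143, -0.0009], "delta_rot": [0, 0, 0], "hand": 0.0}, {"xyz": [0.003, 0.0169, -0.0009], "delta_rot": [0, 0, 0], "hand": 0.0}]
pred th 2.62 w [1.26 1.27 1.27] crank max 0.77
```

Call:
carry_out:
  plan:
    - {"xyz": [0.0004,0.0042,-0.0004],"delta_rot": [0,0,0],"hand": 0.0}
    - {"xyz": [0.001,0.008,-0.0007],"delta_rot": [0,0,0],"hand": 0.0}
    - {"xyz": [0.0016,0.0113,-0.0008],"delta_rot": [0,0,0],"hand": 0.0}
    - {"xyz": [0.0023,0.0143,-0.0009],"delta_rot": [0,0,0],"hand": 0.0}
    - {"xyz": [0.003,0.0169,-0.0009],"delta_rot": [0,0,0],"hand": 0.0}

```text
time_s: 12.37
eef_pos: [0.4951, 0.0183, 0.2169]
orientation: [[-0.267, -0.835, 0.481], [-0.964, 0.231, -0.135], [0.001, -0.5, -0.866]]
force: [-5.3, -5.3, 8.4]
finger_gap: 0.0273
```

```bash
python3 nxt.py 4
```

```text
t 12.3667 phi cmd 3.159 meas 3.148 rad 0.0702 tau 0.460 crank 0.438 th 2.710  Frad -1.0 Fax 9.1 gap 0.0273
off,b [0.007 0.582 0.633]
fit m 0.767 lag 0.015 model th 2.664 w 1.293 crank 0.495 res tau [-0.034  0.008  0.066 -0.049 -0.016  0.016]
[{"xyz": [0.0007, 0.0021, 0.0], "delta_rot": [0, 0, 0], "hand": 0.0}, {"xyz": [0.0014, 0.0043, 0.0001], "delta_rot": [0, 0, 0], "hand": 0.0}, {"xyz": [0.0021, 0.0063, 0.0002], "delta_rot": [0, 0, 0], "hand": 0.0}, {"xyz": [0.0029, 0.0082, 0.0003], "delta_rot": [0, 0, 0], "hand": 0.0}]
pred th 3.09 w [1.29 1.28] crank max 0.42
```

Call:
carry_out:
  plan:
    - {"xyz": [0.0007,0.0021,0.0],"delta_rot": [0,0,0],"hand": 0.0}
    - {"xyz": [0.0014,0.0043,0.0001],"delta_rot": [0,0,0],"hand": 0.0}
    - {"xyz": [0.0021,0.0063,0.0002],"delta_rot": [0,0,0],"hand": 0.0}
    - {"xyz": [0.0029,0.0082,0.0003],"delta_rot": [0,0,0],"hand": 0.0}

```text
time_s: 12.7
eef_pos: [0.498, 0.0267, 0.2172]
orientation: [[-0.267, -0.835, 0.482], [-0.964, 0.231, -0.134], [0.001, -0.5, -0.866]]
force: [-6.5, -1.8, 8.7]
finger_gap: 0.0278
```

```bash
python3 nxt.py 4
```

```text
t 12.7 phi cmd 3.283 meas 3.274 rad 0.0703 tau 0.249 crank 0.237 th 3.037  Frad 0.2 Fax 10.5 gap 0.0278
off,b [-0.02   0.542  0.798]
fit m 0.777 lag 0.015 model th 3.006 w 1.213 crank 0.252 res tau [ 0.006  0.061 -0.05  -0.007  0.045 -0.035]
[{"xyz": [0.001, 0.0022, 0.0002], "delta_rot": [0, 0, 0], "hand": 0.0}, {"xyz": [0.0017, 0.0039, 0.0004], "delta_rot": [0, 0, 0], "hand": 0.0}, {"xyz": [0.0026, 0.0056, 0.0006], "delta_rot": [0, 0, 0], "hand": 0.0}, {"xyz": [0.0035, 0.0073, 0.0008], "delta_rot": [0, 0, 0], "hand": 0.0}]
pred th 3.42 w [1.22 1.25] crank max 0.18
```

Call:
carry_out:
  plan:
    - {"xyz": [0.001,0.0022,0.0002],"delta_rot": [0,0,0],"hand": 0.0}
    - {"xyz": [0.0017,0.0039,0.0004],"delta_rot": [0,0,0],"hand": 0.0}
    - {"xyz": [0.0026,0.0056,0.0006],"delta_rot": [0,0,0],"hand": 0.0}
    - {"xyz": [0.0035,0.0073,0.0008],"delta_rot": [0,0,0],"hand": 0.0}

```text
time_s: 13.03
eef_pos: [0.5015, 0.0343, 0.218]
orientation: [[-0.267, -0.835, 0.482], [-0.964, 0.231, -0.134], [0.0, -0.5, -0.866]]
force: [-6.1, 2.6, 9.5]
finger_gap: 0.0275
```

```bash
python3 nxt.py 4
```

```text
t 13.0333 phi cmd 3.400 meas 3.394 rad 0.0703 tau -0.043 crank -0.041 th 3.435  Frad 1.2 Fax 11.5 gap 0.0275
off,b [-0.035  0.404  0.786]
fit m 0.769 lag 0.015 model th 3.374 w 1.207 crank -0.014 res tau [ 0.062 -0.052 -0.01   0.048 -0.021 -0.018]
[{"xyz": [0.0013, 0.0022, 0.0004], "delta_rot": [0, 0, 0], "hand": 0.0}, {"xyz": [0.0024, 0.0042, 0.0007], "delta_rot": [0, 0, 0], "hand": 0.0}, {"xyz": [0.0038, 0.0063, 0.0011], "delta_rot": [0, 0, 0], "hand": 0.0}, {"xyz": [0.0054, 0.0086, 0.0017], "delta_rot": [0, 0, 0], "hand": 0.0}]
pred th 3.78 w [1.22 1.25] crank max 0.28
```

Call:
carry_out:
  plan:
    - {"xyz": [0.0013,0.0022,0.0004],"delta_rot": [0,0,0],"hand": 0.0}
    - {"xyz": [0.0024,0.0042,0.0007],"delta_rot": [0,0,0],"hand": 0.0}
    - {"xyz": [0.0038,0.0063,0.0011],"delta_rot": [0,0,0],"hand": 0.0}
    - {"xyz": [0.0054,0.0086,0.0017],"delta_rot": [0,0,0],"hand": 0.0}

```text
time_s: 13.37
eef_pos: [0.5071, 0.0433, 0.2198]
orientation: [[-0.266, -0.834, 0.483], [-0.964, 0.231, -0.133], [-0.001, -0.501, -0.866]]
force: [-4.7, 5.9, 6.4]
finger_gap: 0.0275
```

```bash
python3 nxt.py 5
```

```text
t 13.3667 phi cmd 3.547 meas 3.547 rad 0.0703 tau -0.225 crank -0.214 th 3.762  Frad 3.7 Fax 8.6 gap 0.0275
off,b [-0.057  0.     0.489]
fit m 0.733 lag 0.014 model th 3.705 w 1.139 crank -0.222 res tau [-0.053 -0.022  0.035 -0.02   0.013 -0.039]
[{"xyz": [0.0023, 0.003, 0.0008], "delta_rot": [0, 0, 0], "hand": 0.0}, {"xyz": [0.0043, 0.0054, 0.0016], "delta_rot": [0, 0, 0], "hand": 0.0}, {"xyz": [0.0066, 0.008, 0.0025], "delta_rot": [0, 0, 0], "hand": 0.0}, {"xyz": [0.0094, 0.0107, 0.0036], "delta_rot": [0, 0, 0], "hand": 0.0}, {"xyz": [0.0128, 0.0136, 0.005], "delta_rot": [0, 0, 0], "hand": 0.0}]
pred th 4.21 w [1.17 1.23 1.26] crank max 0.45
```

Call:
carry_out:
  plan:
    - {"xyz": [0.0023,0.003,0.0008],"delta_rot": [0,0,0],"hand": 0.0}
    - {"xyz": [0.0043,0.0054,0.0016],"delta_rot": [0,0,0],"hand": 0.0}
    - {"xyz": [0.0066,0.008,0.0025],"delta_rot": [0,0,0],"hand": 0.0}
    - {"xyz": [0.0094,0.0107,0.0036],"delta_rot": [0,0,0],"hand": 0.0}
    - {"xyz": [0.0128,0.0136,0.005],"delta_rot": [0,0,0],"hand": 0.0}

```text
time_s: 13.78
eef_pos: [0.5205, 0.0575, 0.2251]
orientation: [[-0.265, -0.834, 0.484], [-0.964, 0.23, -0.132], [-0.002, -0.502, -0.865]]
force: [-2.6, 10.5, 7.3]
finger_gap: 0.0275
```

```bash
python3 nxt.py 5
```

```text
t 13.7833 phi cmd 3.824 meas 3.836 rad 0.0704 tau -0.464 crank -0.442 th 4.278  Frad 6.7 Fax 9.0 gap 0.0275
off,b [-0.058 -0.077  0.323]
fit m 0.722 lag 0.012 model th 4.192 w 1.236 crank -0.436 res tau [-0.024  0.029 -0.025  0.014 -0.028 -0.014]
[{"xyz": [0.0037, 0.0029, 0.0016], "delta_rot": [0, 0, 0], "hand": 0.0}, {"xyz": [0.0081, 0.0057, 0.0036], "delta_rot": [0, 0, 0], "hand": 0.0}, {"xyz": [0.013, 0.0084, 0.006], "delta_rot": [0, 0, 0], "hand": 0.0}, {"xyz": [0.0187, 0.0108, 0.0087], "delta_rot": [0, 0, 0], "hand": 0.0}, {"xyz": [0.0249, 0.0127, 0.0119], "delta_rot": [0, 0, 0], "hand": 0.0}]
pred th 4.72 w [1.25 1.27 1.28] crank max 0.53
```

Call:
carry_out:
  plan:
    - {"xyz": [0.0037,0.0029,0.0016],"delta_rot": [0,0,0],"hand": 0.0}
    - {"xyz": [0.0081,0.0057,0.0036],"delta_rot": [0,0,0],"hand": 0.0}
    - {"xyz": [0.013,0.0084,0.006],"delta_rot": [0,0,0],"hand": 0.0}
    - {"xyz": [0.0187,0.0108,0.0087],"delta_rot": [0,0,0],"hand": 0.0}
    - {"xyz": [0.0249,0.0127,0.0119],"delta_rot": [0,0,0],"hand": 0.0}

```text
time_s: 14.2
eef_pos: [0.5465, 0.0704, 0.2377]
orientation: [[-0.265, -0.833, 0.486], [-0.964, 0.23, -0.131], [-0.003, -0.503, -0.864]]
force: [4.6, 4.6, 5.2]
finger_gap: 0.0273
```

```bash
python3 nxt.py 6
```

```text
t 14.2 phi cmd 4.261 meas 4.289 rad 0.0706 tau -0.504 crank -0.480 th 4.769  Frad 2.9 Fax 2.9 gap 0.0273
off,b [-0.05   0.043  0.083]
fit m 0.714 lag 0.007 model th 4.723 w 1.276 crank -0.519 res tau [ 0.023 -0.034  0.005 -0.029  0.003 -0.041]
[{"xyz": [0.0066, 0.0012, 0.0035], "delta_rot": [0, 0, 0], "hand": 0.0}, {"xyz": [0.0139, 0.0016, 0.0075], "delta_rot": [0, 0, 0], "hand": 0.0}, {"xyz": [0.0217, 0.0009, 0.0119], "delta_rot": [0, 0, 0], "hand": 0.0}, {"xyz": [0.0297, -0.001, 0.0167], "delta_rot": [0, 0, 0], "hand": 0.0}, {"xyz": [0.0377, -0.0044, 0.0216], "delta_rot": [0, 0, 0], "hand": 0.0}, {"xyz": [0.0454, -0.0093, 0.0267], "delta_rot": [0, 0, 0], "hand": 0.0}]
pred th 5.37 w [1.28 1.29 1.29] crank max 0.52
```

Call:
carry_out:
  plan:
    - {"xyz": [0.0066,0.0012,0.0035],"delta_rot": [0,0,0],"hand": 0.0}
    - {"xyz": [0.0139,0.0016,0.0075],"delta_rot": [0,0,0],"hand": 0.0}
    - {"xyz": [0.0217,0.0009,0.0119],"delta_rot": [0,0,0],"hand": 0.0}
    - {"xyz": [0.0297,-0.001,0.0167],"delta_rot": [0,0,0],"hand": 0.0}
    - {"xyz": [0.0377,-0.0044,0.0216],"delta_rot": [0,0,0],"hand": 0.0}
    - {"xyz": [0.0454,-0.0093,0.0267],"delta_rot": [0,0,0],"hand": 0.0}

```text
time_s: 14.7
eef_pos: [0.5918, 0.0598, 0.2645]
orientation: [[-0.266, -0.833, 0.485], [-0.964, 0.23, -0.133], [-0.001, -0.503, -0.864]]
force: [0.5, -3.7, 4.3]
finger_gap: 0.0277
```

```bash
python3 nxt.py 6
```

```text
t 14.7 phi cmd 5.045 meas 5.068 rad 0.0707 tau -0.309 crank -0.294 th 5.362  Frad -2.0 Fax 3.0 gap 0.0277
off,b [-0.047  0.449  0.204]
fit m 0.725 lag 0.002 model th 5.380 w 1.290 crank -0.386 res tau [-0.032  0.003 -0.038 -0.008 -0.034 -0.061]
[{"xyz": [0.0072, -0.0065, 0.005], "delta_rot": [0, 0, 0], "hand": 0.0}, {"xyz": [0.0135, -0.0146, 0.0098], "delta_rot": [0, 0, 0], "hand": 0.0}, {"xyz": [0.0187, -0.0243, 0.0142], "delta_rot": [0, 0, 0], "hand": 0.0}, {"xyz": [0.0224, -0.0352, 0.0179], "delta_rot": [0, 0, 0], "hand": 0.0}, {"xyz": [0.0243, -0.047, 0.0208], "delta_rot": [0, 0, 0], "hand": 0.0}, {"xyz": [0.0243, -0.0595, 0.0227], "delta_rot": [0, 0, 0], "hand": 0.0}]
pred th 6.03 w [1.29 1.3  1.3 ] crank max 0.34
```

Call:
carry_out:
  plan:
    - {"xyz": [0.0072,-0.0065,0.005],"delta_rot": [0,0,0],"hand": 0.0}
    - {"xyz": [0.0135,-0.0146,0.0098],"delta_rot": [0,0,0],"hand": 0.0}
    - {"xyz": [0.0187,-0.0243,0.0142],"delta_rot": [0,0,0],"hand": 0.0}
    - {"xyz": [0.0224,-0.0352,0.0179],"delta_rot": [0,0,0],"hand": 0.0}
    - {"xyz": [0.0243,-0.047,0.0208],"delta_rot": [0,0,0],"hand": 0.0}
    - {"xyz": [0.0243,-0.0595,0.0227],"delta_rot": [0,0,0],"hand": 0.0}

```text
time_s: 15.2
eef_pos: [0.6148, -0.0003, 0.2865]
orientation: [[-0.266, -0.834, 0.483], [-0.964, 0.231, -0.134], [0.0, -0.501, -0.866]]
force: [-6.8, 1.4, 4.3]
finger_gap: 0.0276
```

```bash
python3 nxt.py 6
```

```text
t 15.2 phi cmd 6.063 meas 6.075 rad 0.0703 tau 0.025 crank 0.024 th 6.051  Frad -3.9 Fax 7.1 gap 0.0276
off,b [-0.049  0.491  0.274]
fit m 0.727 lag 0.000 model th 6.031 w 1.304 crank -0.018 res tau [ 0.003 -0.038 -0.011 -0.036 -0.057 -0.019]
[{"xyz": [-0.002, -0.0126, 0.0008], "delta_rot": [0, 0, 0], "hand": 0.0}, {"xyz": [-0.006, -0.0248, 0.0005], "delta_rot": [0, 0, 0], "hand": 0.0}, {"xyz": [-0.0119, -0.0361, -0.001], "delta_rot": [0, 0, 0], "hand": 0.0}, {"xyz": [-0.0194, -0.0462, -0.0037], "delta_rot": [0, 0, 0], "hand": 0.0}, {"xyz": [-0.0282, -0.0546, -0.0073], "delta_rot": [0, 0, 0], "hand": 0.0}, {"xyz": [-0.038, -0.0611, -0.0117], "delta_rot": [0, 0, 0], "hand": 0.0}]
pred th 6.68 w [1.3  1.31 1.31] crank max 0.42
```

Call:
carry_out:
  plan:
    - {"xyz": [-0.002,-0.0126,0.0008],"delta_rot": [0,0,0],"hand": 0.0}
    - {"xyz": [-0.006,-0.0248,0.0005],"delta_rot": [0,0,0],"hand": 0.0}
    - {"xyz": [-0.0119,-0.0361,-0.001],"delta_rot": [0,0,0],"hand": 0.0}
    - {"xyz": [-0.0194,-0.0462,-0.0037],"delta_rot": [0,0,0],"hand": 0.0}
    - {"xyz": [-0.0282,-0.0546,-0.0073],"delta_rot": [0,0,0],"hand": 0.0}
    - {"xyz": [-0.038,-0.0611,-0.0117],"delta_rot": [0,0,0],"hand": 0.0}

```text
time_s: 15.7
eef_pos: [0.5762, -0.0606, 0.2743]
orientation: [[-0.267, -0.834, 0.483], [-0.964, 0.231, -0.133], [-0.001, -0.501, -0.866]]
force: [-1.0, 14.2, 3.4]
finger_gap: 0.0276
```

```bash
python3 nxt.py 5
```

```text
t 15.7 phi cmd 7.158 meas 7.166 rad 0.0698 tau 0.468 crank 0.446 th 6.720  Frad -11.9 Fax 5.4 gap 0.0276
off,b [-0.052  0.412  0.323]
fit m 0.726 lag 0.000 model th 6.683 w 1.305 crank 0.424 res tau [-0.038 -0.013 -0.042 -0.062 -0.017 -0.031]
[{"xyz": [-0.0103, -0.0044, -0.0051], "delta_rot": [0, 0, 0], "hand": 0.0}, {"xyz": [-0.0208, -0.0068, -0.0105], "delta_rot": [0, 0, 0], "hand": 0.0}, {"xyz": [-0.031, -0.0071, -0.0162], "delta_rot": [0, 0, 0], "hand": 0.0}, {"xyz": [-0.0407, -0.0056, -0.0218], "delta_rot": [0, 0, 0], "hand": 0.0}, {"xyz": [-0.0496, -0.0025, -0.0272], "delta_rot": [0, 0, 0], "hand": 0.0}]
pred th 7.23 w [1.3 1.3 1.3] crank max 0.71
```

Call:
carry_out:
  plan:
    - {"xyz": [-0.0103,-0.0044,-0.0051],"delta_rot": [0,0,0],"hand": 0.0}
    - {"xyz": [-0.0208,-0.0068,-0.0105],"delta_rot": [0,0,0],"hand": 0.0}
    - {"xyz": [-0.031,-0.0071,-0.0162],"delta_rot": [0,0,0],"hand": 0.0}
    - {"xyz": [-0.0407,-0.0056,-0.0218],"delta_rot": [0,0,0],"hand": 0.0}
    - {"xyz": [-0.0496,-0.0025,-0.0272],"delta_rot": [0,0,0],"hand": 0.0}

```text
time_s: 16.12
eef_pos: [0.5286, -0.0632, 0.2485]
orientation: [[-0.266, -0.831, 0.488], [-0.964, 0.23, -0.134], [-0.001, -0.506, -0.863]]
force: [12.6, 5.8, 4.9]
finger_gap: 0.0277
```

```bash
python3 nxt.py 5
```

```text
t 16.1167 phi cmd 7.992 meas 7.964 rad 0.0696 tau 0.743 crank 0.707 th 7.257  Frad -10.2 Fax -1.1 gap 0.0277
off,b [-0.051  0.34   0.301]
fit m 0.724 lag 0.001 model th 7.225 w 1.301 crank 0.713 res tau [-0.012 -0.043 -0.067 -0.02  -0.03  -0.02 ]
[{"xyz": [-0.0079, 0.0045, -0.0051], "delta_rot": [0, 0, 0], "hand": 0.0}, {"xyz": [-0.0147, 0.0099, -0.0097], "delta_rot": [0, 0, 0], "hand": 0.0}, {"xyz": [-0.0204, 0.0162, -0.0139], "delta_rot": [0, 0, 0], "hand": 0.0}, {"xyz": [-0.025, 0.0228, -0.0174], "delta_rot": [0, 0, 0], "hand": 0.0}, {"xyz": [-0.0286, 0.0296, -0.0205], "delta_rot": [0, 0, 0], "hand": 0.0}]
pred th 7.77 w [1.3  1.3  1.29] crank max 0.84
```

Call:
carry_out:
  plan:
    - {"xyz": [-0.0079,0.0045,-0.0051],"delta_rot": [0,0,0],"hand": 0.0}
    - {"xyz": [-0.0147,0.0099,-0.0097],"delta_rot": [0,0,0],"hand": 0.0}
    - {"xyz": [-0.0204,0.0162,-0.0139],"delta_rot": [0,0,0],"hand": 0.0}
    - {"xyz": [-0.025,0.0228,-0.0174],"delta_rot": [0,0,0],"hand": 0.0}
    - {"xyz": [-0.0286,0.0296,-0.0205],"delta_rot": [0,0,0],"hand": 0.0}

```text
time_s: 16.53
eef_pos: [0.4993, -0.0344, 0.2276]
orientation: [[-0.267, -0.832, 0.485], [-0.964, 0.231, -0.135], [0.0, -0.504, -0.864]]
force: [0.6, -11.5, 10.5]
finger_gap: 0.0273
```

```bash
python3 nxt.py 5
```

```text
t 16.5333 phi cmd 8.661 meas 8.639 rad 0.0696 tau 0.960 crank 0.914 th 7.725  Frad 1.8 Fax 7.3 gap 0.0273
off,b [-0.043  0.203  0.062]
fit m 0.722 lag 0.002 model th 7.772 w 1.297 crank 0.842 res tau [-0.041 -0.079 -0.036 -0.031 -0.007 -0.089]
[{"xyz": [-0.0026, 0.0067, -0.0025], "delta_rot": [0, 0, 0], "hand": 0.0}, {"xyz": [-0.0044, 0.0133, -0.0045], "delta_rot": [0, 0, 0], "hand": 0.0}, {"xyz": [-0.0055, 0.0195, -0.0061], "delta_rot": [0, 0, 0], "hand": 0.0}, {"xyz": [-0.0061, 0.0254, -0.0073], "delta_rot": [0, 0, 0], "hand": 0.0}, {"xyz": [-0.0062, 0.0308, -0.0082], "delta_rot": [0, 0, 0], "hand": 0.0}]
pred th 8.31 w [1.29 1.29 1.28] crank max 0.84
```

Call:
carry_out:
  plan:
    - {"xyz": [-0.0026,0.0067,-0.0025],"delta_rot": [0,0,0],"hand": 0.0}
    - {"xyz": [-0.0044,0.0133,-0.0045],"delta_rot": [0,0,0],"hand": 0.0}
    - {"xyz": [-0.0055,0.0195,-0.0061],"delta_rot": [0,0,0],"hand": 0.0}
    - {"xyz": [-0.0061,0.0254,-0.0073],"delta_rot": [0,0,0],"hand": 0.0}
    - {"xyz": [-0.0062,0.0308,-0.0082],"delta_rot": [0,0,0],"hand": 0.0}

```text
time_s: 16.95
eef_pos: [0.4923, -0.0034, 0.2188]
orientation: [[-0.268, -0.834, 0.483], [-0.964, 0.231, -0.135], [0.001, -0.501, -0.865]]
force: [-3.9, -9.8, 10.1]
finger_gap: 0.0273
```

```bash
python3 nxt.py 5
```

```text
t 16.95 phi cmd 9.129 meas 9.116 rad 0.0700 tau 0.786 crank 0.748 th 8.367  Frad -0.7 Fax 9.3 gap 0.0273
off,b [-0.044  0.192  0.093]
fit m 0.721 lag 0.003 model th 8.309 w 1.281 crank 0.773 res tau [-0.079 -0.034 -0.03  -0.008 -0.091  0.016]
[{"xyz": [0.0002, 0.0049, -0.0006], "delta_rot": [0, 0, 0], "hand": 0.0}, {"xyz": [0.0007, 0.0094, -0.0011], "delta_rot": [0, 0, 0], "hand": 0.0}, {"xyz": [0.0013, 0.0134, -0.0013], "delta_rot": [0, 0, 0], "hand": 0.0}, {"xyz": [0.002, 0.017, -0.0015], "delta_rot": [0, 0, 0], "hand": 0.0}, {"xyz": [0.0029, 0.0202, -0.0015], "delta_rot": [0, 0, 0], "hand": 0.0}]
pred th 8.84 w [1.28 1.27 1.27] crank max 0.74
```

Call:
carry_out:
  plan:
    - {"xyz": [0.0002,0.0049,-0.0006],"delta_rot": [0,0,0],"hand": 0.0}
    - {"xyz": [0.0007,0.0094,-0.0011],"delta_rot": [0,0,0],"hand": 0.0}
    - {"xyz": [0.0013,0.0134,-0.0013],"delta_rot": [0,0,0],"hand": 0.0}
    - {"xyz": [0.002,0.017,-0.0015],"delta_rot": [0,0,0],"hand": 0.0}
    - {"xyz": [0.0029,0.0202,-0.0015],"delta_rot": [0,0,0],"hand": 0.0}

```text
time_s: 17.37
eef_pos: [0.4947, 0.0168, 0.2169]
orientation: [[-0.268, -0.835, 0.481], [-0.964, 0.231, -0.135], [0.001, -0.5, -0.866]]
force: [-6.0, -6.9, 9.2]
finger_gap: 0.0275
```

```bash
python3 nxt.py 4
```

```text
t 17.3667 phi cmd 9.422 meas 9.410 rad 0.0702 tau 0.581 crank 0.554 th 8.856  Frad -1.1 Fax 9.9 gap 0.0275
off,b [-0.044  0.224  0.087]
fit m 0.724 lag 0.003 model th 8.837 w 1.271 crank 0.540 res tau [-0.035 -0.031 -0.009 -0.09   0.019 -0.021]
[{"xyz": [0.0008, 0.0029, 0.0], "delta_rot": [0, 0, 0], "hand": 0.0}, {"xyz": [0.0017, 0.0055, 0.0001], "delta_rot": [0, 0, 0], "hand": 0.0}, {"xyz": [0.0026, 0.0079, 0.0002], "delta_rot": [0, 0, 0], "hand": 0.0}, {"xyz": [0.0035, 0.0101, 0.0004], "delta_rot": [0, 0, 0], "hand": 0.0}]
pred th 9.26 w [1.27 1.27] crank max 0.48
```

Call:
carry_out:
  plan:
    - {"xyz": [0.0008,0.0029,0.0],"delta_rot": [0,0,0],"hand": 0.0}
    - {"xyz": [0.0017,0.0055,0.0001],"delta_rot": [0,0,0],"hand": 0.0}
    - {"xyz": [0.0026,0.0079,0.0002],"delta_rot": [0,0,0],"hand": 0.0}
    - {"xyz": [0.0035,0.0101,0.0004],"delta_rot": [0,0,0],"hand": 0.0}

```text
time_s: 17.7
eef_pos: [0.4981, 0.0271, 0.2172]
orientation: [[-0.267, -0.835, 0.481], [-0.964, 0.231, -0.134], [0.001, -0.5, -0.866]]
force: [-5.8, -3.3, 9.2]
finger_gap: 0.0275
```

```bash
python3 nxt.py 4
```

```text
t 17.7 phi cmd 9.575 meas 9.564 rad 0.0703 tau 0.322 crank 0.307 th 9.258  Frad -1.2 Fax 10.3 gap 0.0275
off,b [-0.046  0.266  0.114]
fit m 0.728 lag 0.003 model th 9.248 w 1.266 crank 0.280 res tau [-0.033 -0.011 -0.09   0.022 -0.015 -0.034]
[{"xyz": [0.0009, 0.0021, 0.0002], "delta_rot": [0, 0, 0], "hand": 0.0}, {"xyz": [0.0019, 0.0041, 0.0004], "delta_rot": [0, 0, 0], "hand": 0.0}, {"xyz": [0.0029, 0.0061, 0.0007], "delta_rot": [0, 0, 0], "hand": 0.0}, {"xyz": [0.004, 0.0082, 0.001], "delta_rot": [0, 0, 0], "hand": 0.0}]
pred th 9.67 w [1.27 1.27] crank max 0.21
```

Call:
carry_out:
  plan:
    - {"xyz": [0.0009,0.0021,0.0002],"delta_rot": [0,0,0],"hand": 0.0}
    - {"xyz": [0.0019,0.0041,0.0004],"delta_rot": [0,0,0],"hand": 0.0}
    - {"xyz": [0.0029,0.0061,0.0007],"delta_rot": [0,0,0],"hand": 0.0}
    - {"xyz": [0.004,0.0082,0.001],"delta_rot": [0,0,0],"hand": 0.0}

```text
time_s: 18.03
eef_pos: [0.5022, 0.0357, 0.2182]
orientation: [[-0.267, -0.835, 0.482], [-0.964, 0.231, -0.134], [0.0, -0.5, -0.866]]
force: [-5.8, 2.4, 7.6]
finger_gap: 0.0274
```

```bash
python3 nxt.py 4
```

```text
t 18.0333 phi cmd 9.707 meas 9.699 rad 0.0703 tau -0.024 crank -0.022 th 9.722  Frad 1.8 Fax 9.7 gap 0.0274
off,b [-0.045  0.265  0.106]
fit m 0.728 lag 0.003 model th 9.674 w 1.268 crank -0.014 res tau [-0.01  -0.09   0.022 -0.015 -0.035  0.007]
[{"xyz": [0.0013, 0.0021, 0.0004], "delta_rot": [0, 0, 0], "hand": 0.0}, {"xyz": [0.0027, 0.0044, 0.0008], "delta_rot": [0, 0, 0], "hand": 0.0}, {"xyz": [0.0043, 0.0068, 0.0014], "delta_rot": [0, 0, 0], "hand": 0.0}, {"xyz": [0.0062, 0.0093, 0.002], "delta_rot": [0, 0, 0], "hand": 0.0}]
pred th 10.10 w [1.27 1.27] crank max 0.27
```

Call:
carry_out:
  plan:
    - {"xyz": [0.0013,0.0021,0.0004],"delta_rot": [0,0,0],"hand": 0.0}
    - {"xyz": [0.0027,0.0044,0.0008],"delta_rot": [0,0,0],"hand": 0.0}
    - {"xyz": [0.0043,0.0068,0.0014],"delta_rot": [0,0,0],"hand": 0.0}
    - {"xyz": [0.0062,0.0093,0.002],"delta_rot": [0,0,0],"hand": 0.0}

```text
time_s: 18.37
eef_pos: [0.5086, 0.0454, 0.2203]
orientation: [[-0.266, -0.834, 0.482], [-0.964, 0.231, -0.133], [-0.001, -0.5, -0.866]]
force: [-5.6, 6.5, 8.4]
finger_gap: 0.0274
```

```bash
python3 nxt.py 5
```

```text
t 18.3667 phi cmd 9.869 meas 9.869 rad 0.0703 tau -0.241 crank -0.229 th 10.098  Frad 3.9 Fax 10.8 gap 0.0274
off,b [-0.05   0.218  0.108]
fit m 0.725 lag 0.003 model th 10.080 w 1.262 crank -0.263 res tau [-0.091  0.02  -0.016 -0.033  0.014 -0.035]
[{"xyz": [0.0022, 0.0026, 0.0008], "delta_rot": [0, 0, 0], "hand": 0.0}, {"xyz": [0.0047, 0.0054, 0.0018], "delta_rot": [0, 0, 0], "hand": 0.0}, {"xyz": [0.0076, 0.0084, 0.0029], "delta_rot": [0, 0, 0], "hand": 0.0}, {"xyz": [0.011, 0.0114, 0.0044], "delta_rot": [0, 0, 0], "hand": 0.0}, {"xyz": [0.015, 0.0144, 0.0061], "delta_rot": [0, 0, 0], "hand": 0.0}]
pred th 10.61 w [1.27 1.27 1.28] crank max 0.48
```

Call:
carry_out:
  plan:
    - {"xyz": [0.0022,0.0026,0.0008],"delta_rot": [0,0,0],"hand": 0.0}
    - {"xyz": [0.0047,0.0054,0.0018],"delta_rot": [0,0,0],"hand": 0.0}
    - {"xyz": [0.0076,0.0084,0.0029],"delta_rot": [0,0,0],"hand": 0.0}
    - {"xyz": [0.011,0.0114,0.0044],"delta_rot": [0,0,0],"hand": 0.0}
    - {"xyz": [0.015,0.0144,0.0061],"delta_rot": [0,0,0],"hand": 0.0}

```text
time_s: 18.78
eef_pos: [0.5244, 0.0606, 0.2268]
orientation: [[-0.265, -0.834, 0.484], [-0.964, 0.23, -0.131], [-0.002, -0.502, -0.865]]
force: [-0.6, 11.1, 6.4]
finger_gap: 0.0274
```

```bash
python3 nxt.py 5
```

```text
t 18.7833 phi cmd 10.180 meas 10.194 rad 0.0704 tau -0.534 crank -0.508 th 10.702  Frad 7.2 Fax 7.3 gap 0.0274
off,b [-0.05   0.252  0.162]
fit m 0.729 lag 0.003 model th 10.618 w 1.284 crank -0.490 res tau [ 0.021 -0.014 -0.031  0.014 -0.039  0.023]
[{"xyz": [0.0046, 0.003, 0.0021], "delta_rot": [0, 0, 0], "hand": 0.0}, {"xyz": [0.0098, 0.0057, 0.0046], "delta_rot": [0, 0, 0], "hand": 0.0}, {"xyz": [0.0157, 0.0081, 0.0075], "delta_rot": [0, 0, 0], "hand": 0.0}, {"xyz": [0.0221, 0.01, 0.0108], "delta_rot": [0, 0, 0], "hand": 0.0}, {"xyz": [0.0292, 0.0111, 0.0145], "delta_rot": [0, 0, 0], "hand": 0.0}]
pred th 11.15 w [1.28 1.29 1.29] crank max 0.54
```

Call:
carry_out:
  plan:
    - {"xyz": [0.0046,0.003,0.0021],"delta_rot": [0,0,0],"hand": 0.0}
    - {"xyz": [0.0098,0.0057,0.0046],"delta_rot": [0,0,0],"hand": 0.0}
    - {"xyz": [0.0157,0.0081,0.0075],"delta_rot": [0,0,0],"hand": 0.0}
    - {"xyz": [0.0221,0.01,0.0108],"delta_rot": [0,0,0],"hand": 0.0}
    - {"xyz": [0.0292,0.0111,0.0145],"delta_rot": [0,0,0],"hand": 0.0}

```text
time_s: 19.2
eef_pos: [0.5548, 0.0716, 0.2421]
orientation: [[-0.265, -0.833, 0.486], [-0.964, 0.23, -0.131], [-0.003, -0.504, -0.864]]
force: [5.0, 2.7, 6.2]
finger_gap: 0.0271
```

```bash
python3 nxt.py 8
```

```text
t 19.2 phi cmd 10.677 meas 10.706 rad 0.0707 tau -0.522 crank -0.497 th 11.204  Frad 1.9 Fax 3.3 gap 0.0271
off,b [-0.049  0.284  0.123]
fit m 0.729 lag 0.001 model th 11.155 w 1.288 crank -0.529 res tau [-0.014 -0.032  0.012 -0.04   0.026 -0.016]
[{"xyz": [0.0075, 0.0002, 0.0042], "delta_rot": [0, 0, 0], "hand": 0.0}, {"xyz": [0.0147, -0.0006, 0.0083], "delta_rot": [0, 0, 0], "hand": 0.0}, {"xyz": [0.0217, -0.0024, 0.0124], "delta_rot": [0, 0, 0], "hand": 0.0}, {"xyz": [0.0286, -0.0052, 0.0167], "delta_rot": [0, 0, 0], "hand": 0.0}, {"xyz": [0.035, -0.009, 0.0209], "delta_rot": [0, 0, 0], "hand": 0.0}, {"xyz": [0.0409, -0.0136, 0.0248], "delta_rot": [0, 0, 0], "hand": 0.0}, {"xyz": [0.0459, -0.0187, 0.0284], "delta_rot": [0, 0, 0], "hand": 0.0}, {"xyz": [0.0501, -0.0242, 0.0316], "delta_rot": [0, 0, 0], "hand": 0.0}]
pred th 11.92 w [1.29 1.25 1.12 0.96] crank max 0.51
```

Call:
carry_out:
  plan:
    - {"xyz": [0.0075,0.0002,0.0042],"delta_rot": [0,0,0],"hand": 0.0}
    - {"xyz": [0.0147,-0.0006,0.0083],"delta_rot": [0,0,0],"hand": 0.0}
    - {"xyz": [0.0217,-0.0024,0.0124],"delta_rot": [0,0,0],"hand": 0.0}
    - {"xyz": [0.0286,-0.0052,0.0167],"delta_rot": [0,0,0],"hand": 0.0}
    - {"xyz": [0.035,-0.009,0.0209],"delta_rot": [0,0,0],"hand": 0.0}
    - {"xyz": [0.0409,-0.0136,0.0248],"delta_rot": [0,0,0],"hand": 0.0}
    - {"xyz": [0.0459,-0.0187,0.0284],"delta_rot": [0,0,0],"hand": 0.0}
    - {"xyz": [0.0501,-0.0242,0.0316],"delta_rot": [0,0,0],"hand": 0.0}

```text
time_s: 19.87
eef_pos: [0.6043, 0.0458, 0.2736]
orientation: [[-0.266, -0.833, 0.484], [-0.964, 0.23, -0.134], [-0.0, -0.503, -0.865]]
force: [0.4, -1.5, 5.3]
finger_gap: 0.0276
```

```bash
python3 nxt.py 20
```

```text
t 19.8667 phi cmd 11.627 meas 11.648 rad 0.0706 tau -0.243 crank -0.231 th 11.880  Frad 0.9 Fax 4.2 gap 0.0276
off,b [-0.049  0.502  0.253]
fit m 0.736 lag 0.000 model th 11.926 w 0.877 crank -0.348 res tau [-0.029  0.014 -0.043  0.019 -0.013 -0.084]
[{"xyz": [0.0034, -0.0056, 0.0028], "delta_rot": [0, 0, 0], "hand": 0.0}, {"xyz": [0.0061, -0.0112, 0.0051], "delta_rot": [0, 0, 0], "hand": 0.0}, {"xyz": [0.0081, -0.0166, 0.0071], "delta_rot": [0, 0, 0], "hand": 0.0}, {"xyz": [0.0096, -0.0216, 0.0087], "delta_rot": [0, 0, 0], "hand": 0.0}, {"xyz": [0.0106, -0.0264, 0.01], "delta_rot": [0, 0, 0], "hand": 0.0}, {"xyz": [0.0112, -0.0307, 0.011], "delta_rot": [0, 0, 0], "hand": 0.0}, {"xyz": [0.0116, -0.0346, 0.0118], "delta_rot": [0, 0, 0], "hand": 0.0}, {"xyz": [0.0118, -0.0382, 0.0124], "delta_rot": [0, 0, 0], "hand": 0.0}, {"xyz": [0.0118, -0.0414, 0.0129], "delta_rot": [0, 0, 0], "hand": 0.0}, {"xyz": [0.0116, -0.0442, 0.0133], "delta_rot": [0, 0, 0], "hand": 0.0}, {"xyz": [0.0115, -0.0467, 0.0136], "delta_rot": [0, 0, 0], "hand": 0.0}, {"xyz": [0.0112, -0.0489, 0.0138], "delta_rot": [0, 0, 0], "hand": 0.0}, {"xyz": [0.011, -0.0509, 0.014], "delta_rot": [0, 0, 0], "hand": 0.0}, {"xyz": [0.0107, -0.0527, 0.0141], "delta_rot": [0, 0, 0], "hand": 0.0}, {"xyz": [0.0104, -0.0542, 0.0142], "delta_rot": [0, 0, 0], "hand": 0.0}, {"xyz": [0.0102, -0.0555, 0.0142], "delta_rot": [0, 0, 0], "hand": 0.0}, {"xyz": [0.0099, -0.0567, 0.0143], "delta_rot": [0, 0, 0], "hand": 0.0}, {"xyz": [0.0097, -0.0578, 0.0143], "delta_rot": [0, 0, 0], "hand": 0.0}, {"xyz": [0.0095, -0.0587, 0.0143], "delta_rot": [0, 0, 0], "hand": 0.0}, {"xyz": [0.0093, -0.0595, 0.0143], "delta_rot": [0, 0, 0], "hand": 0.0}]
pred th 12.51 w [0.8  0.65 0.52 0.41 0.33 0.26 0.2  0.16 0.12 0.09] crank max 0.32
```

Call:
carry_out:
  plan:
    - {"xyz": [0.0034,-0.0056,0.0028],"delta_rot": [0,0,0],"hand": 0.0}
    - {"xyz": [0.0061,-0.0112,0.0051],"delta_rot": [0,0,0],"hand": 0.0}
    - {"xyz": [0.0081,-0.0166,0.0071],"delta_rot": [0,0,0],"hand": 0.0}
    - {"xyz": [0.0096,-0.0216,0.0087],"delta_rot": [0,0,0],"hand": 0.0}
    - {"xyz": [0.0106,-0.0264,0.01],"delta_rot": [0,0,0],"hand": 0.0}
    - {"xyz": [0.0112,-0.0307,0.011],"delta_rot": [0,0,0],"hand": 0.0}
    - {"xyz": [0.0116,-0.0346,0.0118],"delta_rot": [0,0,0],"hand": 0.0}
    - {"xyz": [0.0118,-0.0382,0.0124],"delta_rot": [0,0,0],"hand": 0.0}
    - {"xyz": [0.0118,-0.0414,0.0129],"delta_rot": [0,0,0],"hand": 0.0}
    - {"xyz": [0.0116,-0.0442,0.0133],"delta_rot": [0,0,0],"hand": 0.0}
    - {"xyz": [0.0115,-0.0467,0.0136],"delta_rot": [0,0,0],"hand": 0.0}
    - {"xyz": [0.0112,-0.0489,0.0138],"delta_rot": [0,0,0],"hand": 0.0}
    - {"xyz": [0.011,-0.0509,0.014],"delta_rot": [0,0,0],"hand": 0.0}
    - {"xyz": [0.0107,-0.0527,0.0141],"delta_rot": [0,0,0],"hand": 0.0}
    - {"xyz": [0.0104,-0.0542,0.0142],"delta_rot": [0,0,0],"hand": 0.0}
    - {"xyz": [0.0102,-0.0555,0.0142],"delta_rot": [0,0,0],"hand": 0.0}
    - {"xyz": [0.0099,-0.0567,0.0143],"delta_rot": [0,0,0],"hand": 0.0}
    - {"xyz": [0.0097,-0.0578,0.0143],"delta_rot": [0,0,0],"hand": 0.0}
    - {"xyz": [0.0095,-0.0587,0.0143],"delta_rot": [0,0,0],"hand": 0.0}
    - {"xyz": [0.0093,-0.0595,0.0143],"delta_rot": [0,0,0],"hand": 0.0}

```text
time_s: 21.53
eef_pos: [0.6124, -0.0134, 0.2871]
orientation: [[-0.267, -0.834, 0.483], [-0.964, 0.231, -0.134], [-0.0, -0.501, -0.866]]
force: [-3.9, 1.2, 7.3]
finger_gap: 0.0277
```

```bash
python3 nxt.py 4 | grep -v xyz
```

```text
t 21.5333 phi cmd 12.543 meas 12.550 rad 0.0701 tau 0.009 crank 0.008 th 12.542  Frad 0.1 Fax 8.4 gap 0.0277
off,b [-0.049  0.508  0.272]
fit m 0.736 lag 0.000 model th 12.513 w 0.083 crank -0.019 res tau [ 0.014 -0.043  0.018 -0.014 -0.083 -0.009]
pred th 12.53 w [0.07 0.06] crank max 0.02
```

Call:
carry_out:
  plan:
    - {"xyz": [0,0,0],"delta_rot": [0,0,0],"hand": 0.2}
    - {"xyz": [0,0,0],"delta_rot": [0,0,0],"hand": 0.45}
    - {"xyz": [0,0,0],"delta_rot": [0,0,0],"hand": 0.7}
    - {"xyz": [0,0,0],"delta_rot": [0,0,0],"hand": 0.7}
    - {"xyz": [0,0,0],"delta_rot": [0,0,0],"hand": 0.7}
    - {"xyz": [-0.005,0.0014,0.009],"delta_rot": [0,0,0],"hand": 0.7}
    - {"xyz": [-0.015,0.0041,0.027],"delta_rot": [0,0,0],"hand": 0.7}
    - {"xyz": [-0.028,0.0077,0.05],"delta_rot": [0,0,0],"hand": 0.7}
    - {"xyz": [-0.042,0.0116,0.075],"delta_rot": [0,0,0],"hand": 0.7}
    - {"xyz": [-0.056,0.0155,0.1],"delta_rot": [0,0,0],"hand": 0.7}
    - {"xyz": [-0.065,0.018,0.117],"delta_rot": [0,0,0],"hand": 0.7}
    - {"xyz": [-0.065,0.018,0.117],"delta_rot": [0,0,0],"hand": 0.7}
    - {"xyz": [-0.065,0.018,0.117],"delta_rot": [0,0,0],"hand": 0.7}
    - {"xyz": [-0.065,0.018,0.117],"delta_rot": [0,0,0],"hand": 0.7}
    - {"xyz": [-0.065,0.018,0.117],"delta_rot": [0,0,0],"hand": 0.7}
    - {"xyz": [-0.065,0.018,0.117],"delta_rot": [0,0,0],"hand": 0.7}
    - {"xyz": [-0.065,0.018,0.117],"delta_rot": [0,0,0],"hand": 0.7}
    - {"xyz": [-0.065,0.018,0.117],"delta_rot": [0,0,0],"hand": 0.7}
    - {"xyz": [-0.065,0.018,0.117],"delta_rot": [0,0,0],"hand": 0.7}
    - {"xyz": [-0.065,0.018,0.117],"delta_rot": [0,0,0],"hand": 0.7}

```text
time_s: 23.2
eef_pos: [0.5474, 0.005, 0.4032]
orientation: [[-0.267, -0.835, 0.481], [-0.964, 0.231, -0.133], [0.0, -0.499, -0.866]]
force: [-0.9, 0.2, -0.3]
finger_gap: 0.0668
```

Call:
carry_out:
  plan:
    - {"xyz": [0,0,0],"delta_rot": [0,0,0],"hand": 0.7}
    - {"xyz": [0,0,0],"delta_rot": [0,0,0],"hand": 0.7}
    - {"xyz": [0,0,0],"delta_rot": [0,0,0],"hand": 0.7}
    - {"xyz": [0,0,0],"delta_rot": [0,0,0],"hand": 0.7}
    - {"xyz": [0,0,0],"delta_rot": [0,0,0],"hand": 0.7}
    - {"xyz": [0,0,0],"delta_rot": [0,0,0],"hand": 0.7}
    - {"xyz": [0,0,0],"delta_rot": [0,0,0],"hand": 0.7}
    - {"xyz": [0,0,0],"delta_rot": [0,0,0],"hand": 0.7}
    - {"xyz": [0,0,0],"delta_rot": [0,0,0],"hand": 0.7}
    - {"xyz": [0,0,0],"delta_rot": [0,0,0],"hand": 0.7}
    - {"xyz": [0,0,0],"delta_rot": [0,0,0],"hand": 0.7}
    - {"xyz": [0,0,0],"delta_rot": [0,0,0],"hand": 0.7}

```text
time_s: 24.2
eef_pos: [0.5473, 0.005, 0.4035]
orientation: [[-0.267, -0.835, 0.482], [-0.964, 0.231, -0.133], [0.0, -0.5, -0.866]]
force: [0.6, -0.4, -0.5]
finger_gap: 0.0666
```

Run:
```python
from h import *
f=snap('side','s9'); cv2.imwrite('pics/s9c.png',cv2.resize(f['image'][110:350,120:320],None,fx=2.5,fy=2.5,interpolation=2)); s=get_state();print(s['time_s'],s['force'])
```

```text
24.25 [0.19413952 0.25784799 0.06396976]
```

View pics/s9c.png

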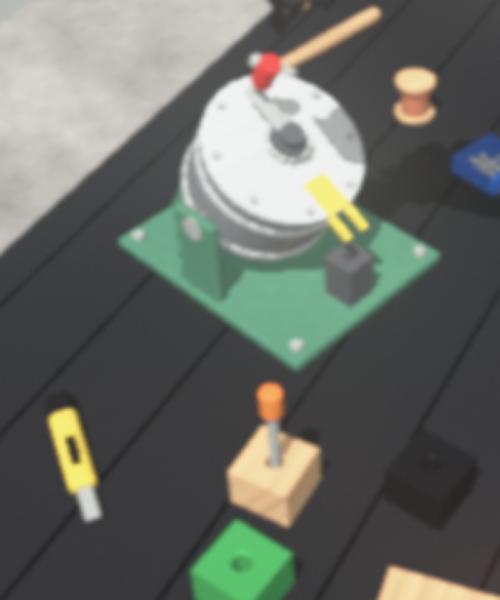

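The pin stands in the wooden block, with its grip at about (228,271) full-frame. The fork is lowest, over the socket, the knob is back at the top, and the cutter, spool and tray are where they were.

```bash
python3 -c "
from cell import *
print(finish_job())"
```

```text
the job is handed in; nothing more can be done
None
```

I moved the locking pin from the socket to the light wooden block's hole. I then cranked the barrel two turns clockwise on a 30 N grip, let go and handed the job in at about 24 s of the 72 s allowed. No verdict came back, so the results below are my own checks.

- **Pin:** it is standing in the hole. The foot went in with no contact force and my height estimate puts it at the floor. The last side view shows it upright.
- **Cranking speed:** after a slow start (below about 0.8 rad), my model of the barrel put it at about 0.8 to 1.3 rad/s, near 1.27 for most of the way. It slowed on purpose from about 11.3 rad. Barrel speed was never measured directly; I inferred it from the knob position and force.
- **Spring and forces:** the spring was wound to about 0.9 rad at most, under the 1.2 limit. Forces on the hand stayed under about 16 N at every reading.
- **End state:** at release the estimated barrel angle was 12.51 to 12.54 rad with almost no torque. The last picture shows the fork at its lowest and the knob back at the top. The cutter, spool and tray look undisturbed, and the robot touches nothing.

Small disagreements, none of which needed a correction:
- **Wrist camera:** it read about 4 pixels high throughout.
- **Side forces:** readings of up to 13 N across the circle suggest my crank centre was off by about 1 mm.
- **Torque:** the single readings scattered around the model by up to about 0.15 N m. Direct angle estimates differed from the model by up to 0.09 rad.

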